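# Line up the label rolls by height on the roll rack

### The arm

A 6-joint arm with a two-finger parallel gripper is mounted at the origin on a cart in front of the work surface, level with it; the furniture and walls round the work are solid. World frame = base frame: x ahead of the robot, y to its left, z up, the work surface at z = 0. Lengths are in m, angles in rad, forces in N, time in s.
With the tool pointing down it reaches from about 0.3 to 0.85 m from the base axis. Payload 4.2 kg.
Tool frame: the origin (TCP) lies at the very end of the fingers, on their centre line; the grasp point (between the pads) lies 19 mm behind it; z points along the fingers, y is the direction in which the jaws open and shut (so a half turn about z gives the same grasp; the last joint's range is limited). The gripper opens to 91 mm and grips with 3 to 60 N. Pads are 32 mm wide; open, the fingers measure 118 mm over their backs; the gripper's body (76 mm by 178 mm) begins 60 mm behind the grasp point.
Start: joints at [-1.176, 0.32, 1.565, -0, 1.257, -0.02], TCP at [0.232, -0.526, 0.181] pointing down, gripper open.
Joint ranges: [-3.11, 3.11], [-0.84, 2.01], [0.21, 2.61], [-1.34, 4.49], [0.05, 2.63], [-2.56, 2.56]. Speed limits (rad/s): [2.57, 2.57, 3.14, 3.14, 3.14, 3.14].

### API

Orientations are given as a rotation vector (axis times angle).
In Python, from rig import monitor, viewer, order gives the robot as it stands.
- The arm moves only by the tool apply_moves, never from a script. Its argument "motion" is a list of rows, each a list of 7 numbers: the shift along the tool's x, y, z in units of 50 mm (1.0 is 50 mm), then the turn, a rotation vector about the tool's x, y, z in units of 5 degrees (1.0 is 5 degrees), then the opening, from 0 (shut) to 1 (fully open). A call has 1 to 8 rows; each row shifts and turns the commanded pose from where the row before left it, along the tool's axes as they then stand; what a row does not reach is not made up. A row lasts 1/10 s, in which the tool goes at most 50 mm and 8.59 degrees, less where a joint would pass 70% of its speed; a pose out of reach is approached as far as the arm can. A call is refused whole if a number of a shift passes 1 or a number of a turn 1, either way. A call with a gripper value outside its range is refused whole. The fingers move at their own pace and stop on an object; "force" is the grip in N (left out, the last holds). Time passes only in rows, so rows that do not move let the fingers close. It gives the time, the measured TCP pose, the force and the opening at its end, in the units of the state.
- monitor.read_state(): the state, without advancing time (a new reading comes with each control period).
- viewer.grab_frame(name): name is "side" or "top" or "wrist"; returns the picture (400x640x3 uint8, red, green, blue); there is no depth.
- viewer.camera_params(name): a dict with "K" (3x3 intrinsics, pixels), "rvec" (rotation vector, rad) and "tvec" (3), from world to camera coordinates, as OpenCV has them. Camera axes: x right, y down, z forward; pixel columns grow to the right and rows downward; lengths in m; the calibration is good to about 2 mm. A picture is of the moment at which its call begins: read the wrist's pose just before it. camera_params takes no time and is no camera call; for the wrist camera it gives the pose at the moment of the call.
- order.hand_in(): hands the job in, once; it reports no verdict.
The state is a dict: "clock": time; "joint_positions": joint angles; "dq": joint speeds; "joint_efforts": joint torques, N m; "ee_pos": TCP position; "eef_rot": TCP orientation; "contact_force": force on the tool from outside, world axes, zero at the start; "torque": the same for the moment, N m; "finger_gap": opening from 0.0 (shut) to 1.0 (fully open).
Only numpy, scipy, OpenCV 4.12 (cv2) and the standard library are available. Lean on these libraries where they do the work, as an engineer would, in place of code of your own. Each camera call takes 0.05 s, during which the arm holds its last target.

### The job

Stock the roll rack for the label printer: stand the four white label rolls upright on the four round pads, one centred on each pad, in order of height, the tallest on the pad next to the upright end stop and the shortest on the pad farthest from it. The thickness of a roll does not matter, only its height; let go of all of them at the end.

Things in the scene. Friction and masses are not known exactly. Their poses are not given: they have to be found in the camera images.
- roll_tallest: roll of white labels with a brown core, standing on end, the tallest of the four: 95 mm high, 56 mm across (solid for gripping; take it across its diameter). Origin: centre of its underside, z up along its axis. It starts standing on the table (z = 0).
- roll_tall: roll of white labels with a brown core, standing on end, the second tallest of the four: 72 mm high, 50 mm across (solid for gripping; take it across its diameter). Origin: centre of its underside, z up along its axis. It starts standing on the table (z = 0).
- label_roll: roll of white labels with a brown core, standing on end, the third tallest of the four: 50 mm high, 63 mm across (solid for gripping; take it across its diameter). Origin: centre of its underside, z up along its axis. It starts standing on the table (z = 0).
- roll_short: roll of white labels with a brown core, standing on end, the shortest of the four: 30 mm high, 58 mm across (solid for gripping; take it across its diameter). Origin: centre of its underside, z up along its axis. It starts standing on the table (z = 0).
- pad_1: dark round rubber pad, 68 mm across, 3 mm thick, one of four alike in a straight row on a fixed low grey rack plate (410 mm long, 78 mm deep, 12 mm thick); fixed. Neighbouring pads are 85 mm apart, centre to centre, pad_1 to pad_4 in that order along the row. Origin: centre of its underside, 3 mm below the face that a roll stands on; its y axis runs along the row from pad_1 towards pad_4, z up.
- pad_2: dark round rubber pad, 68 mm across, 3 mm thick, one of four alike in a straight row on a fixed low grey rack plate (410 mm long, 78 mm deep, 12 mm thick); fixed. Neighbouring pads are 85 mm apart, centre to centre, pad_1 to pad_4 in that order along the row. Origin: centre of its underside, 3 mm below the face that a roll stands on; its y axis runs along the row from pad_1 towards pad_4, z up.
- pad_3: dark round rubber pad, 68 mm across, 3 mm thick, one of four alike in a straight row on a fixed low grey rack plate (410 mm long, 78 mm deep, 12 mm thick); fixed. Neighbouring pads are 85 mm apart, centre to centre, pad_1 to pad_4 in that order along the row. Origin: centre of its underside, 3 mm below the face that a roll stands on; its y axis runs along the row from pad_1 towards pad_4, z up.
- pad_4: dark round rubber pad, 68 mm across, 3 mm thick, one of four alike in a straight row on a fixed low grey rack plate (410 mm long, 78 mm deep, 12 mm thick); fixed. Neighbouring pads are 85 mm apart, centre to centre, pad_1 to pad_4 in that order along the row. Origin: centre of its underside, 3 mm below the face that a roll stands on; its y axis runs along the row from pad_1 towards pad_4, z up.
- rack: fixed low grey plate under the pads, 410 mm long (its y), 78 mm deep, 12 mm thick, a lip 5 mm high along its far (+x) edge; origin: centre of its underside. Between it and the robot stands a fixed open cardboard carton, walls 126 mm high (flaps higher), its nearest wall 65 mm or more from every pad's centre: pass well over it.
- end_stop: the end stop: dark steel upright plate, 72 mm wide across the row, 70 mm high, 5 mm thick, on a foot 72 x 26 x 4 mm, fixed at one end of the row of pads, 62.5 mm from the centre of the outermost pad: at some starts it stands beside pad_1, at others beside pad_4 (the other end has only a low 6 mm bar). Origin: centre of the foot's underside; y axis along the row.

How it is judged:
By the outcome, as a careful person would: the job done as asked, in the order asked, and still so for the second after the job is handed in, with the robot touching nothing.
It also fails if it takes over 99 s, if anything falls off the work surface, if the arm or the gripper's body presses on something with over 40 N, if the wrist force passes 120 N, or if a joint passes its speed limit or range.

## Working session

There is one attempt and no reset: what is moved stays moved. The work goes in short steps, Python scripts to look and compute and a tool call to move; the robot and the scene stay as the last step left them, time stands still between calls to the robot, and variables do not carry over. Pictures are saved under pics/ and viewed, and the job is handed in when it is done.

Besides the shell and the picture viewer there is one more tool, called after ">>>" as a command line: name --pt "numbers of a row" for each row, then --argument value for the rest. apply_moves: Moves the arm, as the interface text tells. Its arguments: {"type":"object","properties":{"motion":{"type":"array","items":{"type":"array","items":{"type":"number"}}},"force":{"type":"number"}},"required":["motion"]}

```bash
mkdir -p pics; ls; cat > h.py <<'E'
import numpy as np,cv2
from rig import monitor,viewer,order
def snap(n,tag):
    P=viewer.camera_params(n); im=np.asarray(viewer.grab_frame(n)); cv2.imwrite(f'pics/{tag}.png',im[:,:,::-1])
    np.savez(f'pics/{tag}.npz',im=im,K=P['K'],r=P['rvec'],t=P['tvec']); return im,P
def load(tag):
    d=np.load(f'pics/{tag}.npz'); return d['im'],dict(K=d['K'],rvec=d['r'],tvec=d['t'])
def ray(P,uv):
    R=cv2.Rodrigues(np.asarray(P['rvec'],float))[0]; t=np.asarray(P['tvec'],float).ravel()
    d=R.T@np.linalg.inv(np.asarray(P['K']))@np.array([uv[0],uv[1],1.]); return -R.T@t,d
def onz(P,uv,z):
    c,d=ray(P,uv); return c+d*(z-c[2])/d[2]
def proj(P,X):
    return cv2.projectPoints(np.asarray(X,float).reshape(-1,3),np.asarray(P['rvec'],float),np.asarray(P['tvec'],float),np.asarray(P['K'],float),None)[0].reshape(-1,2)
E
python3 - <<'E'
from h import *
for n in ['side','top','wrist']:
    im,P=snap(n,n+'0'); print(n,ray(P,(320,200)))
s=monitor.read_state(); print(s)
E
```

```text
pics
side (array([ 1.24898684, -0.25631108,  0.65805789]), array([-0.70611176,  0.30537405, -0.63898258]))
top (array([0.35045693, 0.02202921, 1.14416257]), array([ 0.17828897,  0.02390361, -0.98372363]))
wrist (array([ 0.29648484, -0.49652556,  0.38408474]), array([-0.24935894, -0.11513736, -0.96190789]))
{'clock': 0.15, 'joint_positions': array([-1.17601101e+00,  3.20141182e-01,  1.56540188e+00, -1.75705126e-05,
        1.25738988e+00, -2.00020302e-02]), 'dq': array([ 0.00196933, -0.00353195, -0.00510721,  0.00016284,  0.00020577,
        0.0005774 ]), 'joint_efforts': array([-1.26942041e-05, -4.12774014e+01, -2.32155150e+01,  7.27180392e-02,
        4.33549332e-02, -9.56527265e-05]), 'ee_pos': array([ 0.23155243, -0.52585052,  0.18021447]), 'eef_rot': array([-3.07298383e+00, -6.46623566e-01,  4.17829607e-04]), 'contact_force': array([-0.28091435,  0.14481609, -0.49953212]), 'torque': array([-0.04281679, -0.03237129,  0.0023792 ]), 'finger_gap': 0.9986275894585888}
```

View pics/top0.png

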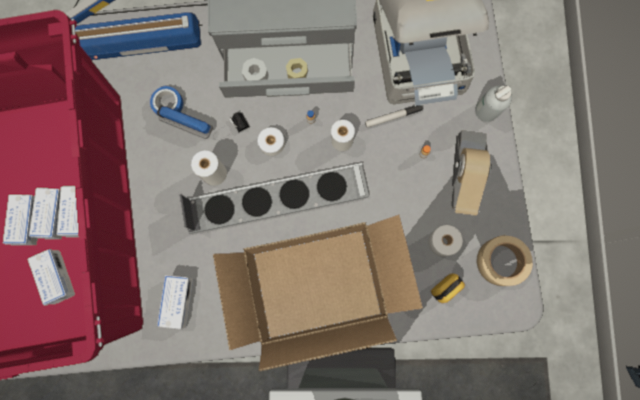

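View pics/side0.png

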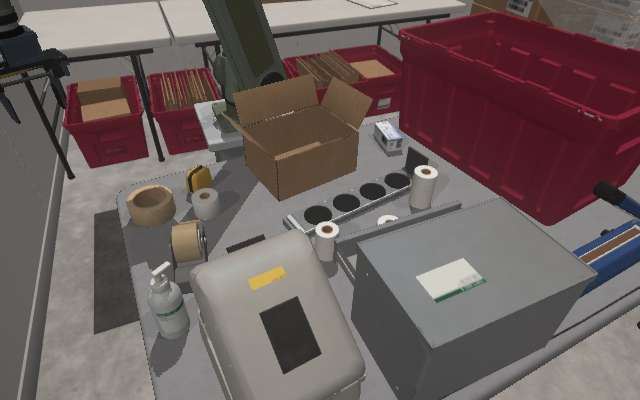

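View pics/wrist0.png

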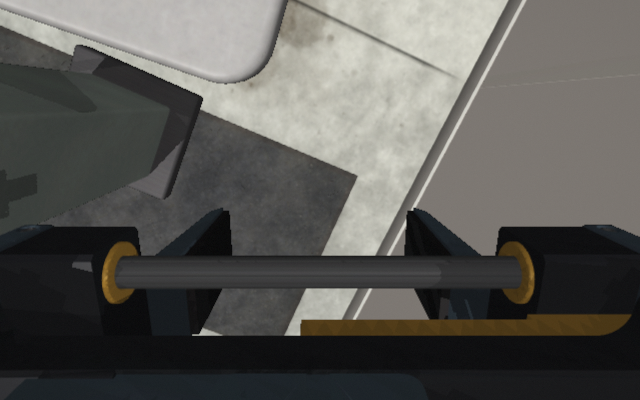

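The top view shows four rolls at about (205,162), (270,139), (343,131) and (447,238). The four dark pads run from (220,209) to (332,186), and the end stop is at the left, (190,212). The carton lies between the robot and the rack. Next I'll zoom in.

```bash
python3 - <<'E'
from h import *
im,P=load('top0'); c=im[110:270,170:490]; cv2.imwrite('pics/topz.png',cv2.resize(c,(800,400),interpolation=cv2.INTER_CUBIC)[:,:,::-1])
im,P=load('side0'); c=im[150:270,180:450]; cv2.imwrite('pics/sidez.png',cv2.resize(c,(800,356),interpolation=cv2.INTER_CUBIC)[:,:,::-1])
E
```

```text
(no output)
```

View pics/topz.png

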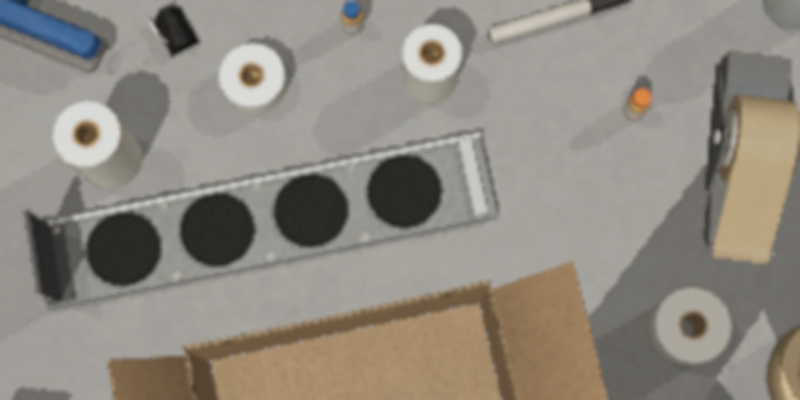

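View pics/sidez.png

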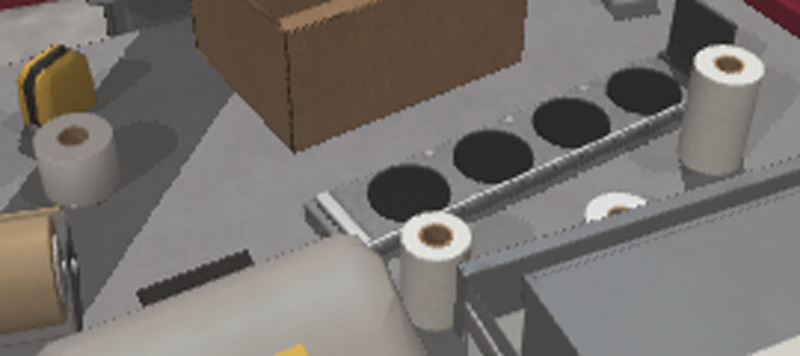

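```bash
cat > m.py <<'E'
from h import *
def core(im,box):
    x0,y0,x1,y1=box; c=cv2.resize(im[y0:y1,x0:x1],None,fx=4,fy=4,interpolation=cv2.INTER_CUBIC).astype(float)
    sat=(c[:,:,0]-c[:,:,2]); m=(sat>25).astype(np.uint8)
    n,l,s,ce=cv2.connectedComponentsWithStats(m); k=1+np.argmax(s[1:,4])
    return (ce[k]+.5)/4-.5+[x0,y0], s[k,4]/16
def face(im,box,seed,thr):
    x0,y0,x1,y1=box; c=cv2.resize(im[y0:y1,x0:x1],None,fx=4,fy=4,interpolation=cv2.INTER_CUBIC)
    g=cv2.cvtColor(c,cv2.COLOR_RGB2GRAY); m=(g>thr).astype(np.uint8)
    cs,_=cv2.findContours(m,cv2.RETR_EXTERNAL,cv2.CHAIN_APPROX_NONE); q=max(cs,key=cv2.contourArea)
    e=cv2.fitEllipse(q); return (np.array(e[0])+.5)/4-.5+[x0,y0],np.array(e[1])/4
def tri(P1,a,P2,b):
    c1,d1=ray(P1,a);c2,d2=ray(P2,b);d1/=np.linalg.norm(d1);d2/=np.linalg.norm(d2)
    A=np.stack([d1,-d2],1);s=np.linalg.lstsq(A,c2-c1,rcond=None)[0]
    p=c1+s[0]*d1;q=c2+s[1]*d2;return (p+q)/2,np.linalg.norm(p-q)
E
python3 - <<'E'
from m import *
t,P=load('top0'); s,Q=load('side0')
T={'A':(188,146,225,190),'B':(253,122,288,158),'C':(326,114,362,152),'D':(428,222,465,258)}
S={'A':(408,160,440,212),'B':(374,210,402,224),'C':(312,218,342,262),'D':(190,186,222,222)}
H=dict(A=.095,B=.03,C=.072,D=.05)
for k in T:
    ct,a=core(t,T[k])
    for thr in ((200,) if k!='D' else (150,)):
        f,ax=face(t,T[k],None,thr)
    try: cs,b=core(s,S[k])
    except Exception as e: cs=None
    print(k,'core',ct,a,'face',f,ax,'side',cs,b if cs is not None else '')
    print('  onz',onz(P,ct,H[k]),onz(P,f,H[k]))
    dia=ax.mean()*(1.144-H[k])/np.sqrt(P['K'][0,0]*P['K'][1,1]); print('  dia approx',dia)
    if cs is not None: print('  tri',tri(P,f,Q,cs))
# pads
for n,im,PP,roi in (('top',t,P,(195,165,355,230)),('side',s,Q,(295,165,412,228))):
    x0,y0,x1,y1=roi;c=cv2.resize(im[y0:y1,x0:x1],None,fx=4,fy=4,interpolation=cv2.INTER_CUBIC);g=cv2.cvtColor(c,cv2.COLOR_RGB2GRAY)
    cs,_=cv2.findContours((g<60).astype(np.uint8),cv2.RETR_EXTERNAL,cv2.CHAIN_APPROX_NONE)
    for q in cs:
        if cv2.contourArea(q)<1500: continue
        e=cv2.fitEllipse(q);p=(np.array(e[0])+.5)/4-.5+[x0,y0];print(n,p,np.array(e[1])/4,onz(PP,p,.015))
E
```

```text
A core [204.07236842 162.98118115] 102.125 face [203.97687721 163.09380531] [24.51049614 25.77726746] side [425.57516704 171.19905345] 56.125
  onz [0.62182029 0.2904829  0.095     ] [0.621579   0.29067552 0.095     ]
  dia approx 0.05088250828661433
  tri (array([0.62104337, 0.29007498, 0.09672595]), np.float64(0.0003440650574270428))
B core [270.08892678 139.50852477] 87.0625 face [270.04236031 139.6580143 ] [23.76678467 24.73387337] side [387.45340909 220.26477273] 13.75
  onz [0.69114264 0.16028596 0.03      ] [0.69079589 0.16038599 0.03      ]
  dia approx 0.05211509377361955
  tri (array([0.68726128, 0.15743916, 0.03840337]), np.float64(0.0041490679589829375))
C core [342.30184941 130.64233818] 94.625 face [342.19325638 130.69708252] [21.30043411 22.18094063] side [326.73395976 228.82716401] 82.3125
  onz [ 0.69618995 -0.00071239  0.072     ] [ 6.96070041e-01 -4.77053064e-04  7.20000000e-02]
  dia approx 0.0449602537567734
  tri (array([ 6.95546810e-01, -2.97653755e-04,  7.37961435e-02]), np.float64(0.0003032030140515117))
D core [447.90385375 239.17025692] 79.0625 face [446.89
[... 337 characters left out ...]
 28.76364517] [0.53658262 0.27377199 0.015     ]
top [256.43280029 201.43991852] [27.51801682 28.44735909] [0.55317433 0.19067329 0.015     ]
top [293.87096405 193.75868988] [27.50562286 28.2289257 ] [0.56974319 0.1074854  0.015     ]
top [331.23989868 186.0676899 ] [27.54389572 28.18687439] [0.58636449 0.02430725 0.015     ]
side [317.13035011 214.46379471] [17.40269661 27.69503975] [0.58594876 0.02380419 0.015     ]
side [345.72430038 202.43105698] [16.84962082 26.35517693] [0.57038021 0.10695514 0.015     ]
side [372.1082077  190.98616219] [15.76882744 25.36039352] [0.5536904 0.1900594 0.015    ]
side [396.70555878 180.30899239] [14.61064816 24.83242416] [0.53695772 0.27325446 0.015     ]
```

```bash
python3 - <<'E'
from m import *
t,P=load('top0'); s,Q=load('side0')
cs,b=core(s,(196,189,213,202)); f=np.array([446.9,239.6]);ct=core(t,(440,232,455,247))[0]; print('D',cs,b,ct,tri(P,ct,Q,cs),tri(P,f,Q,cs))
w=monitor.read_state(); R=cv2.Rodrigues(w['eef_rot'])[0]; print(R.round(3))
W=viewer.camera_params('wrist'); c,_=ray(W,(320,200)); print('cam in tool',R.T@(c-w['ee_pos']))
for n,uv,z in [('flapR top',(400,216),.15),('flapR bot',(418,278),.15),('cartR',(372,232),.126),('cartR2',(385,310),.126),('tapegun',(455,210),.0),('tapegunR',(478,214),.05),('tapegunL',(455,180),.03),('brown',(480,262),.05),('yellow',(437,295),.03),('crate rim',(125,160),.25),('crate base',(142,330),0),('drawer',(220,95),.08),('drawer0',(350,95),.03),('cartUL',(247,266),.126),('flapL',(217,254),.17),('cart rackside',(300,243),.126)]:
    print(n,onz(P,uv,z).round(3))
for z in(.03,.02): print(onz(P,(270.05,139.6),z))
E
```

```text
D [204.12123116 195.50785176] 49.75 [447.90545886 239.1653481 ] (array([ 0.46266696, -0.21810145,  0.05176094]), np.float64(0.0027570160638676214)) (array([ 0.46170986, -0.2171382 ,  0.05069695]), np.float64(0.0008722589315729767))
[[ 0.915  0.403 -0.001]
 [ 0.403 -0.915  0.001]
 [ 0.    -0.001 -1.   ]]
cam in tool [ 0.07124587 -0.00091087 -0.20398008]
flapR top [ 0.498 -0.108  0.15 ]
flapR bot [ 0.379 -0.138  0.15 ]
cartR [ 0.47  -0.055  0.126]
cartR2 [ 0.32  -0.077  0.126]
tapegun [ 0.532 -0.25   0.   ]
tapegunR [ 0.516 -0.286  0.05 ]
tapegunL [ 0.594 -0.246  0.03 ]
brown [ 0.415 -0.284  0.05 ]
yellow [ 0.347 -0.196  0.03 ]
crate rim [0.589 0.394 0.25 ]
crate base [0.276 0.436 0.   ]
drawer [0.778 0.265 0.08 ]
drawer0 [ 0.794 -0.02   0.03 ]
cartUL [0.405 0.19  0.126]
flapL [0.425 0.24  0.17 ]
cart rackside [0.449 0.087 0.126]
[0.69093075 0.16037061 0.03      ]
[0.69398662 0.16161227 0.02      ]
```

```bash
python3 - <<'E'
from h import *
im,P=load('side0'); c=im[60:200,180:450]; cv2.imwrite('pics/sidez2.png',cv2.resize(c,(800,415),interpolation=cv2.INTER_CUBIC)[:,:,::-1])
E
```

```text
(no output)
```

View pics/sidez2.png

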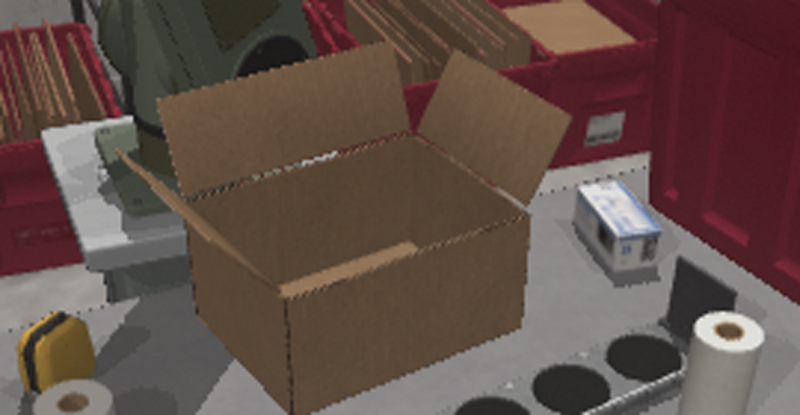

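```bash
python3 - <<'E'
from m import *
t,P=load('top0'); s,Q=load('side0')
print('flapR tip',tri(P,(400,216),Q,(180+120*.3375,60+150*.3375)))
print('flapL tip A',tri(P,(216,254),Q,(180+572*.3375,60+118*.3375)))
print('flapL tip B',tri(P,(216,254),Q,(180+458*.3375,60+50*.3375)))
print('crate base side',onz(Q,(550,219),0),onz(Q,(455,176),0),'top',[onz(P,(x,y),0).round(3) for x,y in((122,98),(130,200),(142,330))])
print('box white',onz(Q,(410,185),0),'bottle')
print('tapegun top: ',onz(Q,(188,225),.1),tri(P,(475,150),Q,(188,224)))
print('rimtop', tri(P,(72,12),Q,(640,60)))
print('cabinet front top', [onz(Q,(357,240),z).round(3) for z in(.1,.15,.2)],[onz(P,(220,58),z).round(3) for z in (.1,.15,.2)])
E
```

```text
flapR tip (array([ 0.4763296 , -0.12174028,  0.26217925]), np.float64(0.057120229935120816))
flapL tip A (array([0.42437625, 0.23791115, 0.20146601]), np.float64(0.006183945981364507))
flapL tip B (array([0.40434299, 0.18130605, 0.27259511]), np.float64(0.07762249661008064))
crate base side [0.79368662 0.5543028  0.        ] [0.56196994 0.44749937 0.        ] top [array([0.806, 0.515, 0.   ]), array([0.562, 0.481, 0.   ]), array([0.276, 0.436, 0.   ])]
box white [0.55164609 0.30813992 0.        ] bottle
tapegun top:  [ 0.60836346 -0.26652762  0.1       ] (array([ 0.6347274 , -0.266105  ,  0.12561964]), np.float64(0.0009579385405250168))
rimtop (array([0.82654146, 0.46367077, 0.39903854]), np.float64(0.07008395183127908))
cabinet front top [array([0.771, 0.031, 0.1  ]), array([0.813, 0.005, 0.15 ]), array([ 0.856, -0.021,  0.2  ])] [array([0.855, 0.263, 0.1  ]), array([0.831, 0.252, 0.15 ]), array([0.807, 0.24 , 0.2  ])]
```

Two-view heights: tallest 97 mm, tall 74 mm and label roll 51 mm, so they match the text. The short roll is partly hidden in the side view, so I'll check it later with the wrist camera. I'll take the label roll (D) first, lifting and turning.

>>> apply_moves --pt "0 0 -0.3 0 0 1 1" --pt "0 0 -0.3 0 0 1 1" --pt "0 0 -0.3 0 0 1 1" --pt "0 0 -0.3 0 0 1 1" --pt "0 0 -0.3 0 0 1 1" --pt "0 0 -0.3 0 0 1 1" --pt "0 0 -0.3 0 0 1 1" --pt "0 0 -0.3 0 0 1 1" --force 20

```text
clock: 0.95
ee_pos: [0.2316, -0.526, 0.3012]
eef_rot: [-3.109, 0.449, 0.001]
contact_force: [-0.2, -0.2, -0.6]
finger_gap: 0.999
```

>>> apply_moves --pt "0 0 0 0 0 1 1" --pt "0 0 0 0 0 1 1" --pt "0 0 0 0 0 1 1" --pt "0 0 0 0 0 1 1" --pt "0 0 0 0 0 1 1" --pt "0 0 0 0 0 1 1" --pt "0 0 0 0 0 1 1" --pt "0 0 0 0 0 1 1"

```text
clock: 1.75
ee_pos: [0.2317, -0.526, 0.3004]
eef_rot: [-2.768, 1.485, 0.001]
contact_force: [0.6, 0.4, 0.2]
finger_gap: 1.001
```

```bash
cat > plan.py <<'E'
import sys
from h import *
def plan(x,y,z,thdeg=None):
    s=monitor.read_state();R=cv2.Rodrigues(s['eef_rot'])[0];th=np.degrees(np.arctan2(R[1,0],R[0,0]))
    d=R.T@(np.array([x,y,z])-s['ee_pos'])
    print('t',round(s['clock'],2),'pos',s['ee_pos'].round(4),'th',th.round(2),'tilt',R[:,2].round(4),'gap',round(s['finger_gap'],3),'F',s['contact_force'].round(1))
    print('q',s['joint_positions'].round(2),'total units x,y,z',(d/.05).round(3),'turn units z', None if thdeg is None else round(-(thdeg-th)/5,2))
    n=int(np.ceil(np.abs(d[:2]/.05).max())); 
    if n: print('xy rows',n,(d[:2]/.05/n).round(3))
if __name__=='__main__': plan(*map(float,sys.argv[1:]))
E
python3 plan.py .462 -.2175 .3 -65
```

```text
t 1.75 pos [ 0.2317 -0.526   0.3004] th -56.44 tilt [-3.e-04  8.e-04 -1.e+00] gap 1.001 F [0.6 0.4 0.2]
q [-1.18  0.27  1.34  0.    1.53  1.38] total units x,y,z [-2.596 -7.25   0.012] turn units z 1.71
xy rows 8 [-0.324 -0.906]
```

>>> apply_moves --pt "-0.324 -0.906 0 0 0 0 1" --pt "-0.324 -0.906 0 0 0 0 1" --pt "-0.324 -0.906 0 0 0 0 1" --pt "-0.324 -0.906 0 0 0 0 1" --pt "-0.324 -0.906 0 0 0 0 1" --pt "-0.324 -0.906 0 0 0 0 1" --pt "-0.324 -0.906 0 0 0 0 1" --pt "-0.324 -0.906 0 0 0 0 1"

```text
clock: 2.55
ee_pos: [0.4616, -0.2153, 0.3007]
eef_rot: [2.771, -1.481, -0.0]
contact_force: [0.5, -0.4, -0.5]
finger_gap: 0.999
```

>>> apply_moves --pt "0 0 0 0 0 0.9 1" --pt "0 0 0 0 0 0.9 1" --pt "0 0 0 0 0 0 1"

```text
clock: 2.85
ee_pos: [0.4611, -0.2165, 0.3005]
eef_rot: [2.647, -1.691, -0.001]
contact_force: [-0.5, 0.3, 0.5]
finger_gap: 1.001
```

```bash
python3 - <<'E'
from h import *
snap('wrist','w1');snap('side','s1')
E
python3 plan.py .462 -.2175 .3 -65
```

```text
t 2.95 pos [ 0.4608 -0.2171  0.3006] th -65.15 tilt [-4.e-04  2.e-04 -1.e+00] gap 1.004 F [ 0.1 -0.2 -0.5]
q [-0.46  0.16  1.48 -0.    1.5   2.25] total units x,y,z [ 0.018 -0.018  0.013] turn units z -0.03
xy rows 1 [ 0.018 -0.018]
```

View pics/w1.png

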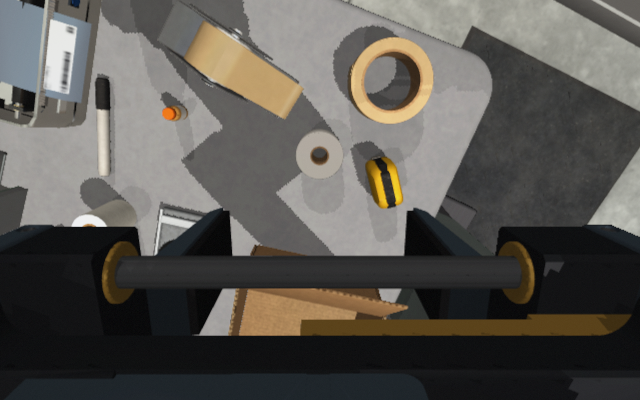

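View pics/s1.png

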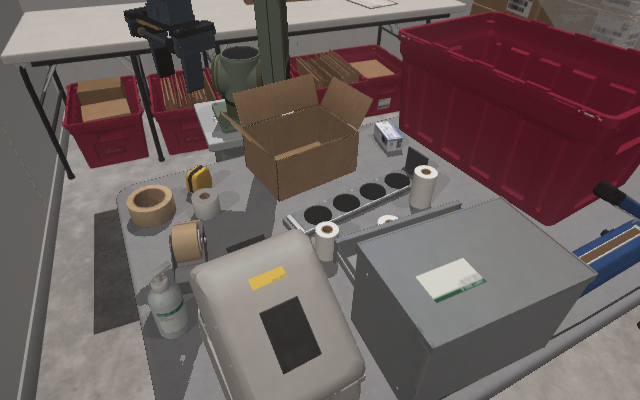

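The wrist view shows the label roll at (319,155), centred between the fingers in columns. The tape, carton flap and tape dispenser are all clear of the jaws.

```bash
python3 - <<'E'
from m import *
w,P=load('w1');t,Pt=load('top0')
c,a=core(w,(308,143,332,167)); f,ax=face(w,(292,126,346,184),None,140)
print(c,a,f,ax,onz(P,c,.05),onz(P,f,.05),tri(P,c,Pt,(447.4,239.3)))
E
```

```text
[319.12786624 156.65525478] 196.25 [322.00141525 158.4376297 ] [54.42154312 65.19731903] [ 0.45990753 -0.2154005   0.05      ] [ 0.45546907 -0.21484466  0.05      ] (array([ 0.46094504, -0.21669374,  0.0603005 ]), np.float64(0.0007292278630832433))
```

>>> apply_moves --pt "0 0 0.9 0 0 0 1" --pt "0 0 0.9 0 0 0 1" --pt "0 0 0.9 0 0 0 1" --pt "0 0 0.9 0 0 0 1" --pt "0 0 0.7 0 0 0 1" --pt "0 0 0.5 0 0 0 1" --pt "0 0 0.2 0 0 0 1"

```text
clock: 3.65
ee_pos: [0.459, -0.2167, 0.0484]
eef_rot: [2.646, -1.693, -0.008]
contact_force: [0.4, -0.1, 0.5]
finger_gap: 1.001
```

```bash
python3 plan.py .461 -.216 .018 -65; python3 -c "
from h import *
snap('side','s2')"
```

```text
t 3.65 pos [ 0.459  -0.2167  0.0484] th -65.23 tilt [-0.0044  0.0021 -1.    ] gap 1.001 F [ 0.4 -0.1  0.5]
q [-0.46  0.34  1.9  -0.    0.9   2.25] total units x,y,z [ 0.007 -0.044  0.608] turn units z -0.05
xy rows 1 [ 0.007 -0.044]
```

View pics/s2.png

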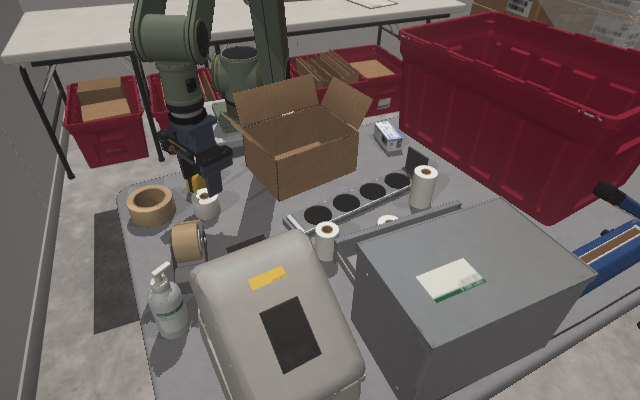

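The gripper is over the roll and clear of the flap and the tape dispenser.

>>> apply_moves --pt "0 0 0.35 0 0 0 1" --pt "0 -0.03 0.27 0 0 0 1" --pt "0 0 0 0 0 0 0.9" --pt "0 0 0 0 0 0 0" --pt "0 0 0 0 0 0 0" --pt "0 0 0 0 0 0 0" --pt "0 0 0 0 0 0 0" --pt "0 0 0 0 0 0 0" --force 25

```text
clock: 4.5
ee_pos: [0.4625, -0.2166, 0.0202]
eef_rot: [-2.646, 1.693, -0.001]
contact_force: [0.7, 0.3, -0.1]
finger_gap: 0.51
```

```bash
python3 plan.py .461 -.216 .018 -65
```

```text
t 4.5 pos [ 0.4625 -0.2166  0.0202] th -65.23 tilt [ 6.e-04 -4.e-04 -1.e+00] gap 0.51 F [ 0.7  0.3 -0.1]
q [-0.46  0.38  1.93 -0.    0.83  2.25] total units x,y,z [-0.023  0.023  0.045] turn units z -0.05
xy rows 1 [-0.023  0.023]
```

The opening of 0.51 is below the 0.69 expected for a 63 mm roll, so I'll look.

```bash
python3 -c "
from h import *
snap('wrist','w2');snap('side','s3');print(monitor.read_state()['finger_gap'])
im,_=load('s3');cv2.imwrite('pics/s3z.png',cv2.resize(im[100:260,120:340],(770,560),interpolation=cv2.INTER_CUBIC)[:,:,::-1])"
```

```text
0.42013624262390725
```

View pics/w2.png

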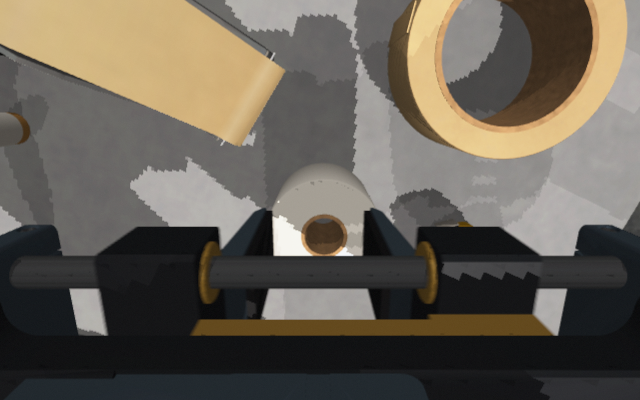

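View pics/s3z.png

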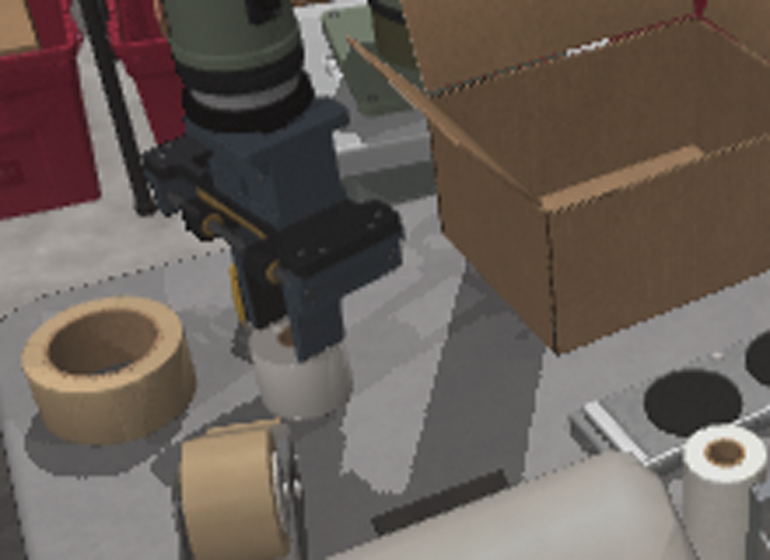

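```bash
python3 - <<'E'
from m import *
w,P=load('w2')
c,a=core(w,(295,205,350,262)); print(c,a,onz(P,c,.05))
s=monitor.read_state();R=cv2.Rodrigues(s['eef_rot'])[0]
for z in (0,-.019,-.03): print(z,proj(P,s['ee_pos']+R[:,2]*z))
for yy in (-.019,.019): print(proj(P,s['ee_pos']+R@np.array([0,yy,0])))
s3,Q=load('s3'); c2,a=core(s3,(196,189,209,201)); print(c2,onz(Q,c2,.05), ray(P,(320,200))[0])
E
```

```text
[323.73208347 236.00812176] 1541.0 [ 0.46030087 -0.21707382  0.05      ]
0 [[319.57961979 217.3110159 ]]
-0.019 [[319.69722211 228.16525664]]
-0.03 [[319.77593276 235.42994629]]
[[288.91370474 217.300587  ]]
[[350.25366907 217.32144757]]
[201.375      196.13682432] [ 0.46101977 -0.22315387  0.05      ] [ 0.49223072 -0.27934431  0.2242353 ]
```

Projection says the roll is centred between the fingers. They look about 60 mm apart, so the gap reading may still be settling. I'll wait a few rows.

>>> apply_moves --pt "0 0 0 0 0 0 0" --pt "0 0 0 0 0 0 0" --pt "0 0 0 0 0 0 0" --pt "0 0 0 0 0 0 0"

```text
clock: 5.0
ee_pos: [0.4623, -0.2165, 0.0198]
eef_rot: [2.646, -1.693, 0.0]
contact_force: [-0.3, 0.0, -0.3]
finger_gap: 0.064
```

```bash
python3 -c "
from h import *
snap('wrist','w3');print(monitor.read_state()['finger_gap'])
im,_=load('w3');cv2.imwrite('pics/w3z.png',cv2.resize(im[150:330,180:480],(800,480),interpolation=cv2.INTER_CUBIC)[:,:,::-1])"
```

```text
0.02422212018279262
```

View pics/w3z.png

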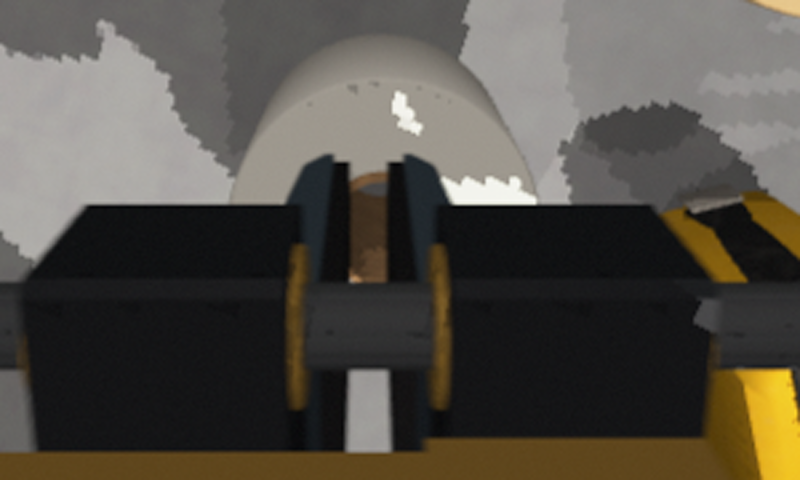

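The fingers have closed above the roll, so the real fingertips sit higher than the reported TCP suggests. I'll measure the tips from both views.

```bash
python3 -c "
from h import *
snap('side','s4');im,_=load('s4');cv2.imwrite('pics/s4z.png',cv2.resize(im[140:240,160:260],(600,600),interpolation=cv2.INTER_CUBIC)[:,:,::-1])
s=monitor.read_state();print(s['ee_pos'],s['finger_gap'])
_,Q=load('s4')
R=cv2.Rodrigues(s['eef_rot'])[0]
for z in (0,-.02,-.04,-.06): print(z,((proj(Q,s['ee_pos']+R[:,2]*z)-[160,140])*6).round(0))
"
```

```text
[ 0.46233282 -0.2164567   0.0198316 ] 0.004344005490731152
0 [[278. 393.]]
-0.02 [[270. 355.]]
-0.04 [[262. 316.]]
-0.06 [[253. 275.]]
```

View pics/s4z.png

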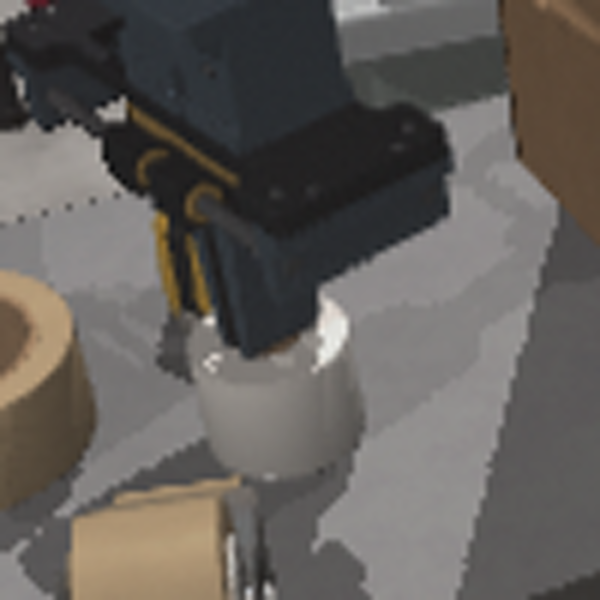

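```bash
python3 -c "
from h import *
s=monitor.read_state();R=cv2.Rodrigues(s['eef_rot'])[0]
_,W=load('w3');_,Q=load('s4')
for h in (.02,.025,.03,.035,.04):
  p=proj(W,[s['ee_pos']+R@np.array([x,y,-h]) for x,y in((.016,0),)])
  q=(proj(Q,[s['ee_pos']+R@np.array([x,y,-h]) for x,y in((.016,-.013),(-.016,-.013),(.016,.013),(-.016,.013))])-[160,140])*6
  print(h,p.round(0),q.round(0).tolist())
"
```

```text
0.02 [[320. 201.]] [[255.0, 388.0], [323.0, 351.0], [217.0, 359.0], [284.0, 322.0]]
0.025 [[320. 204.]] [[253.0, 378.0], [321.0, 341.0], [215.0, 349.0], [282.0, 313.0]]
0.03 [[320. 207.]] [[251.0, 368.0], [319.0, 331.0], [213.0, 339.0], [281.0, 303.0]]
0.035 [[320. 210.]] [[249.0, 359.0], [317.0, 321.0], [210.0, 329.0], [279.0, 293.0]]
0.04 [[320. 213.]] [[247.0, 349.0], [315.0, 312.0], [208.0, 320.0], [277.0, 284.0]]
```

Both views put the real fingertips about 34 mm above the reported TCP, so at z≈0.054, just over the roll. I'll reopen and descend in small steps, watching the force.

>>> apply_moves --pt "0 0 0 0 0 0 1" --pt "0 0 0 0 0 0 1" --pt "0 0 0 0 0 0 1" --pt "0 0 0 0 0 0 1" --pt "0 0 0 0 0 0 1" --pt "0 0 0 0 0 0 1" --pt "0 0 0 0 0 0 1" --pt "0 0 0 0 0 0 1"

```text
clock: 5.9
ee_pos: [0.4623, -0.2165, 0.0199]
eef_rot: [2.646, -1.693, 0.0]
contact_force: [0.8, 0.2, 0.0]
finger_gap: 0.676
```

>>> apply_moves --pt "0 0.04 0 0 0 0 1" --pt "0 0 0 0 0 0 1" --pt "0 0 0 0 0 0 1" --pt "0 0 0.15 0 0 0 1" --pt "0 0 0.15 0 0 0 1" --pt "0 0 0 0 0 0 1"

```text
clock: 6.5
ee_pos: [0.4594, -0.2168, 0.0035]
eef_rot: [2.646, -1.693, -0.005]
contact_force: [-0.1, -0.2, -0.1]
finger_gap: 1.0
```

```bash
python3 plan.py .461 -.216 -.01 -65; python3 -c "
from h import *
snap('side','s5');im,_=load('s5');cv2.imwrite('pics/s5z.png',cv2.resize(im[140:240,160:260],(600,600),interpolation=cv2.INTER_CUBIC)[:,:,::-1])
"
```

```text
t 6.5 pos [ 0.4594 -0.2168  0.0035] th -65.23 tilt [-0.0027  0.0012 -1.    ] gap 1.0 F [-0.1 -0.2 -0.1]
q [-0.46  0.4   1.95 -0.    0.79  2.25] total units x,y,z [-0.    -0.036  0.269] turn units z -0.05
xy rows 1 [-0.    -0.036]
```

View pics/s5z.png

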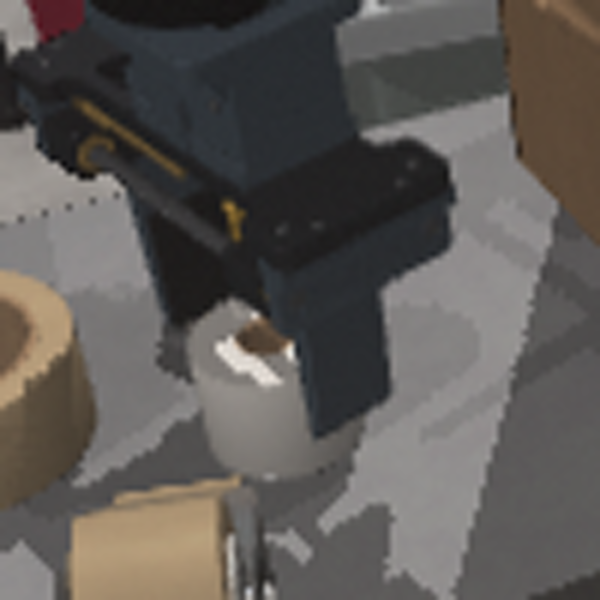

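```bash
python3 -c "
from h import *
s=monitor.read_state();R=cv2.Rodrigues(s['eef_rot'])[0]
_,Q=load('s5')
for h in (0,.01,.02,.03,.035,.04):
  q=(proj(Q,[s['ee_pos']+R@np.array([x,y,-h]) for x,y in((.016,-.059),(-.016,-.059))])-[160,140])*6
  print(h,q.round(0).tolist())
"
```

```text
0 [[336.0, 507.0], [402.0, 467.0]]
0.01 [[333.0, 488.0], [399.0, 448.0]]
0.02 [[329.0, 469.0], [396.0, 430.0]]
0.03 [[325.0, 450.0], [392.0, 411.0]]
0.035 [[323.0, 440.0], [391.0, 401.0]]
0.04 [[321.0, 430.0], [389.0, 391.0]]
```

This confirms the tip is about 36 mm above the reported TCP. I'll continue down to a reported z of about -0.016, which puts the tips near 0.02.

>>> apply_moves --pt "0 0 0.2 0 0 0 1" --pt "0 -0.03 0.2 0 0 0 0.9" --pt "0 0 0 0 0 0 0.5" --pt "0 0 0 0 0 0 0.5" --pt "0 0 0 0 0 0 0.5" --pt "0 0 0 0 0 0 0.5" --pt "0 0 0 0 0 0 0.5" --pt "0 0 0 0 0 0 0.5" --force 25

```text
clock: 7.35
ee_pos: [0.4619, -0.2167, -0.015]
eef_rot: [2.646, -1.693, 0.0]
contact_force: [-0.0, 0.6, -1.6]
finger_gap: 0.689
```

```bash
python3 plan.py .57 -.05 .20 11.2
```

```text
t 7.35 pos [ 0.4619 -0.2167 -0.015 ] th -65.24 tilt [ 2.e-04 -2.e-04 -1.e+00] gap 0.689 F [-0.   0.6 -1.6]
q [-0.46  0.43  1.97 -0.    0.74  2.25] total units x,y,z [-2.121 -3.361 -4.301] turn units z -15.29
xy rows 4 [-0.53 -0.84]
```

The gap of 0.689 is 62.7 mm, so the roll is gripped. Lifting and turning back.

>>> apply_moves --pt "0 0 -0.3 0 0 0 0.5" --pt "0 0 -0.6 0 0 0 0.5" --pt "0 0 -0.8 0 0 0 0.5" --pt "0 0 -0.8 0 0 -0.5 0.5" --pt "0 0 -0.8 0 0 -1 0.5" --pt "0 0 -0.7 0 0 -1 0.5" --pt "0 0 -0.5 0 0 -1 0.5" --pt "0 0 -0.3 0 0 -1 0.5"

```text
clock: 8.15
ee_pos: [0.4625, -0.217, 0.2275]
eef_rot: [2.927, -1.139, 0.006]
contact_force: [-0.1, -0.4, -1.3]
finger_gap: 0.688
```

>>> apply_moves --pt "0 0 0 0 0 -1 0.5" --pt "0 0 0 0 0 -1 0.5" --pt "0 0 0 0 0 -1 0.5" --pt "0 0 0 0 0 -1 0.5" --pt "0 0 0 0 0 -1 0.5" --pt "0 0 0 0 0 -1 0.5" --pt "0 0 0 0 0 -1 0.5" --pt "0 0 0 0 0 -1 0.5"

```text
clock: 8.95
ee_pos: [0.4616, -0.2165, 0.2247]
eef_rot: [-3.141, 0.069, 0.001]
contact_force: [0.7, 0.2, -1.4]
finger_gap: 0.682
```

```bash
python3 plan.py .5701 .1072 .20 11.2
```

```text
t 8.95 pos [ 0.4616 -0.2165  0.2247] th -2.52 tilt [-4.e-04  1.e-04 -1.e+00] gap 0.682 F [ 0.7  0.2 -1.4]
q [-0.46  0.19  1.63 -0.    1.32  1.15] total units x,y,z [ 1.884 -6.563  0.494] turn units z -2.74
xy rows 7 [ 0.269 -0.938]
```

>>> apply_moves --pt "0.94 0 0 0 0 -0.9 0.5" --pt "0.94 -0.2 0 0 0 -0.9 0.5" --pt "0 -0.95 0 0 0 -0.94 0.5" --pt "0 -0.95 0 0 0 0 0.5" --pt "0 -0.95 0 0 0 0 0.5" --pt "0 -0.95 0 0 0 0 0.5" --pt "0 -0.95 0 0 0 0 0.5" --pt "0 -0.95 0 0 0 0 0.5"

```text
clock: 9.75
ee_pos: [0.5042, 0.0746, 0.2248]
eef_rot: [3.127, 0.3, 0.0]
contact_force: [0.7, 0.6, -1.9]
finger_gap: 0.687
```

```bash
python3 plan.py .5701 .1072 .10 11.2
```

```text
t 9.75 pos [0.5042 0.0746 0.2248] th 10.95 tilt [ 1.e-04 -0.e+00 -1.e+00] gap 0.687 F [ 0.7  0.6 -1.9]
q [ 0.12  0.19  1.63 -0.    1.32  1.5 ] total units x,y,z [ 1.417 -0.389  2.496] turn units z -0.05
xy rows 2 [ 0.708 -0.195]
```

>>> apply_moves --pt "0.708 -0.195 0 0 0 -0.05 0.5" --pt "0.708 -0.195 0 0 0 0 0.5" --pt "0 0 0.8 0 0 0 0.5" --pt "0 0 0.8 0 0 0 0.5" --pt "0 0 0.6 0 0 0 0.5" --pt "0 0 0.4 0 0 0 0.5" --pt "0 0 0 0 0 0 0.5" --pt "0 0 0 0 0 0 0.5"

```text
clock: 10.55
ee_pos: [0.5711, 0.1057, 0.0952]
eef_rot: [3.127, 0.307, 0.0]
contact_force: [-0.2, -0.1, -1.4]
finger_gap: 0.685
```

```bash
python3 plan.py .5701 .1072 .001 11.2;python3 -c "
from h import *
snap('wrist','w6');snap('side','s6')
"
```

```text
t 10.55 pos [0.5711 0.1057 0.0952] th 11.22 tilt [ 3.e-04 -0.e+00 -1.e+00] gap 0.685 F [-0.2 -0.1 -1.4]
q [ 0.16  0.39  1.68 -0.    1.07  1.54] total units x,y,z [-0.015 -0.033  1.884] turn units z 0.0
xy rows 1 [-0.015 -0.033]
```

View pics/w6.png

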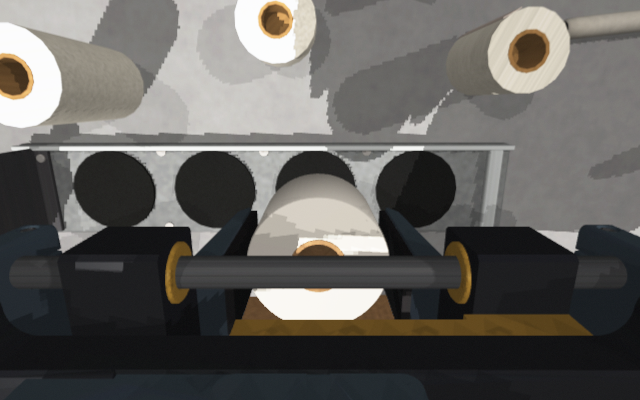

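View pics/s6.png

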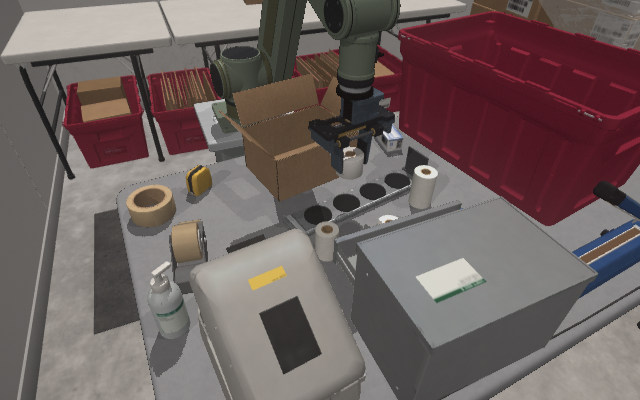

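The wrist view shows the roll above the third pad from the end stop, with pad columns at about 115, 215, 315 and 415. I'll check the other rolls' heights against the top view, then lower.

```bash
python3 - <<'E'
from m import *
w,P=load('w6');t,Pt=load('top0')
for n,b,f in(('A',(0,50,40,100),(204,163.05)),('B',(256,2,296,40),(270.06,139.58)),('C',(505,28,553,74),(342.25,130.67))):
    c,a=core(w,b);print(n,c,a,tri(P,c,Pt,f))
E
```

```text
A [14.54509694 76.87002173] 1308.8125 (array([0.62114007, 0.29028945, 0.09488602]), np.float64(0.0012687331220055866))
B [275.00700664  19.53494424] 1053.6875 (array([0.68803362, 0.15947862, 0.03996304]), np.float64(0.000747078368560702))
C [528.66174275  50.36832229] 1527.9375 (array([ 6.95942009e-01, -5.51712389e-04,  7.12635281e-02]), np.float64(0.0008176474319838647))
```

>>> apply_moves --pt "0 0 0.5 0 0 0 0.5" --pt "0 -0.03 0.5 0 0 0 0.5" --pt "0 0 0.4 0 0 0 0.5" --pt "0 0 0.2 0 0 0 0.5" --pt "0 0 0.1 0 0 0 0.5" --pt "0 0 0.1 0 0 0 0.5" --pt "0 0 0 0 0 0 0.5" --pt "0 0 0 0 0 0 0.5"

```text
clock: 11.45
ee_pos: [0.5713, 0.1072, 0.0056]
eef_rot: [-3.127, -0.307, -0.003]
contact_force: [0.2, -0.1, -1.1]
finger_gap: 0.684
```

```bash
python3 plan.py .5701 .1072 .001 11.2
```

```text
t 11.45 pos [0.5713 0.1072 0.0056] th 11.21 tilt [ 1.6e-03  2.0e-04 -1.0e+00] gap 0.684 F [ 0.2 -0.1 -1.1]
q [ 0.17  0.49  1.78 -0.    0.87  1.54] total units x,y,z [-0.023 -0.004  0.092] turn units z 0.0
xy rows 1 [-0.023 -0.004]
```

>>> apply_moves --pt "-0.02 0 0.04 0 0 0 0.5" --pt "0 0 0.04 0 0 0 0.5" --pt "0 0 0 0 0 0 0.5"

```text
clock: 11.75
ee_pos: [0.5694, 0.1069, 0.0007]
eef_rot: [3.126, 0.307, -0.0]
contact_force: [-0.2, -0.1, -1.1]
finger_gap: 0.685
```

```bash
python3 plan.py .5701 .1072 .001 11.2;python3 -c "
from h import *
snap('side','s7');im,_=load('s7');cv2.imwrite('pics/s7z.png',cv2.resize(im[130:230,290:440],(780,520),interpolation=cv2.INTER_CUBIC)[:,:,::-1])
"
```

```text
t 11.75 pos [0.5694 0.1069 0.0007] th 11.22 tilt [-3.e-04 -2.e-04 -1.e+00] gap 0.685 F [-0.2 -0.1 -1.1]
q [ 0.17  0.49  1.79 -0.    0.86  1.54] total units x,y,z [ 0.015 -0.003 -0.006] turn units z 0.0
xy rows 1 [ 0.015 -0.003]
```

View pics/s7z.png

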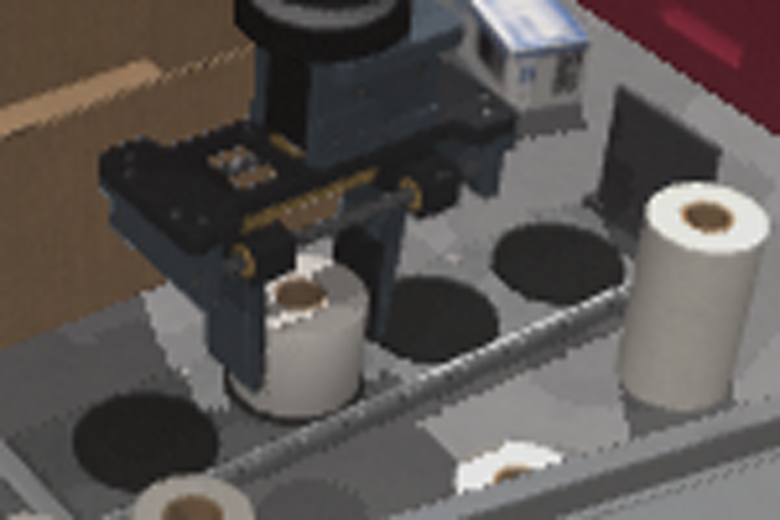

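>>> apply_moves --pt "0.015 0 0.02 0 0 0 0.5" --pt "0 0 0 0 0 0 0.5" --pt "0 0 0.02 0 0 0 0.5" --pt "0 0 0 0 0 0 0.5"

```text
clock: 12.2
ee_pos: [0.5703, 0.1071, -0.0002]
eef_rot: [3.126, 0.307, 0.001]
contact_force: [-3.2, -0.8, 4.9]
finger_gap: 0.687
```

The roll has touched down (+5 N), so I'll release and lift.

>>> apply_moves --pt "0 0 0 0 0 0 0.85" --pt "0 0 0 0 0 0 0.85" --pt "0 0 0 0 0 0 0.85" --pt "0 0 0 0 0 0 0.85" --pt "0 0 -0.2 0 0 0 0.85" --pt "0 0 -0.5 0 0 0 0.85" --pt "0 0 -0.9 0 0 0 0.85" --pt "0 0 -0.9 0 0 0 1"

```text
clock: 13.0
ee_pos: [0.5698, 0.107, 0.1253]
eef_rot: [3.126, 0.307, -0.002]
contact_force: [0.6, -0.4, -0.2]
finger_gap: 0.914
```

>>> apply_moves --pt "0 0 -0.8 0 0 0 1" --pt "0 0 -0.2 0 0 0 1" --pt "0 0 0 0 0 0 1"

```text
clock: 13.3
ee_pos: [0.5715, 0.1073, 0.1764]
eef_rot: [-3.126, -0.307, -0.008]
contact_force: [-0.2, -0.7, 0.5]
finger_gap: 0.999
```

```bash
python3 plan.py .696 -.0005 .18 11.2;python3 -c "
from h import *
snap('wrist','w8')
"
```

```text
t 13.3 pos [0.5715 0.1073 0.1764] th 11.22 tilt [ 5.e-03  7.e-04 -1.e+00] gap 0.999 F [-0.2 -0.7  0.5]
q [ 0.17  0.33  1.56 -0.    1.25  1.54] total units x,y,z [ 2.024  2.599 -0.061] turn units z 0.0
xy rows 3 [0.675 0.866]
```

View pics/w8.png

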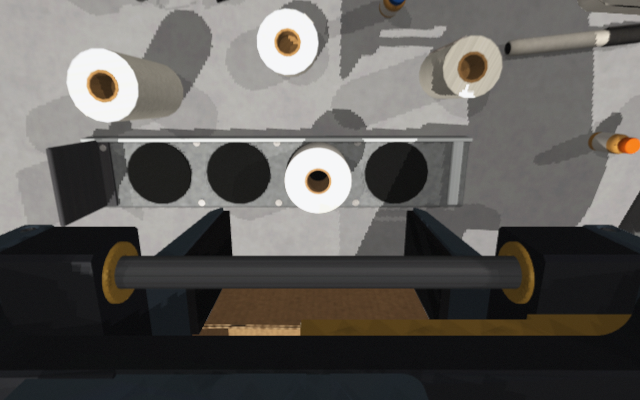

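The label roll stands on pad 3 in the wrist view, core at (318,181). Next is roll_tall (C).

>>> apply_moves --pt "0.675 0.866 0 0 0 0 1" --pt "0.675 0.866 0 0 0 0 1" --pt "0.675 0.866 0 0 0 0 1" --pt "0 0 0 0 0 0 1" --pt "0 0 0.6 0 0 0 1" --pt "0 0 0.6 0 0 0 1" --pt "0 0 0.3 0 0 0 1" --pt "0 0 0 0 0 0 1"

```text
clock: 14.15
ee_pos: [0.6799, 0.0093, 0.0935]
eef_rot: [-3.125, -0.307, 0.017]
contact_force: [-0.0, 0.1, 0.1]
finger_gap: 1.002
```

```bash
python3 - <<'E'
from m import *
w,P=load('w8'); c,a=core(w,(304,166,333,196)); f,ax=face(w,(280,140,356,220),None,200); print(c,f,ax,onz(P,c,.065),onz(P,f,.065))
snap('wrist','w9'); w,P=load('w9')
E
python3 plan.py .696 -.0005 .004 11.2
```

```text
[317.66413172 182.3273036 ] [317.62401962 180.22532654] [65.65096283 66.7326889 ] [0.56993081 0.10822172 0.065     ] [0.5718894 0.1086478 0.065    ]
t 14.2 pos [0.6816 0.0093 0.0959] th 11.23 tilt [-6.3e-03  1.0e-04 -1.0e+00] gap 1.0 F [-1.1  0.1  0.7]
q [-0.    0.55  1.41  0.    1.19  1.37] total units x,y,z [0.256 0.251 1.835] turn units z 0.01
xy rows 1 [0.256 0.251]
```

View pics/w9.png

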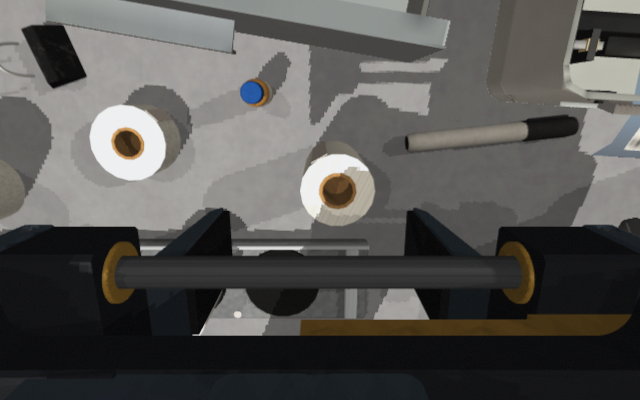

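>>> apply_moves --pt "0.256 0.251 0 0 0 0 1" --pt "0 0 0 0 0 0 1" --pt "0 0 0 0 0 0 1"

```text
clock: 14.5
ee_pos: [0.6987, -0.0007, 0.0994]
eef_rot: [-3.126, -0.307, -0.001]
contact_force: [0.1, 0.2, -0.9]
finger_gap: 0.998
```

```bash
python3 - <<'E'
from m import *
t,Pt=load('top0')
snap('wrist','w10'); w,P=load('w10'); c,a=core(w,(290,150,350,215)); print(c,a,onz(P,c,.072),tri(P,c,Pt,(342.25,130.67)))
E
python3 plan.py .696 -.0005 .004 11.2
```

```text
[317.09145891 205.9961705 ] 591.625 [0.6990206  0.00106965 0.072     ] (array([6.97623026e-01, 4.80277368e-05, 6.72046057e-02]), np.float64(0.0015007985312418322))
t 14.55 pos [ 6.984e-01 -5.000e-04  9.930e-02] th 11.21 tilt [ 0.e+00  2.e-04 -1.e+00] gap 1.004 F [ 0.6 -0.  -0.1]
q [-0.02  0.57  1.37  0.    1.21  1.36] total units x,y,z [-0.048 -0.009  1.906] turn units z 0.0
xy rows 1 [-0.048 -0.009]
```

>>> apply_moves --pt "-0.03 0 0.6 0 0 0 1" --pt "0 0 0.6 0 0 0 1" --pt "0 0 0.5 0 0 0 1" --pt "0 0 0.2 0 0 0 1" --pt "0 0 0 0 0 0 1"

```text
clock: 15.05
ee_pos: [0.696, -0.0008, 0.0027]
eef_rot: [-3.126, -0.307, 0.005]
contact_force: [-0.1, -0.1, -0.1]
finger_gap: 1.0
```

>>> apply_moves --pt "0 0 0 0 0 0 0.4" --pt "0 0 0 0 0 0 0.4" --pt "0 0 0 0 0 0 0.4" --pt "0 0 0 0 0 0 0.4" --pt "0 0 0 0 0 0 0.4" --pt "0 0 0 0 0 0 0.4" --pt "0 0 0 0 0 0 0.4" --pt "0 0 0 0 0 0 0.4"

```text
clock: 15.85
ee_pos: [0.6974, -0.0011, 0.0042]
eef_rot: [3.127, 0.307, 0.001]
contact_force: [-1.1, 0.1, 2.6]
finger_gap: 0.548
```

```bash
python3 plan.py .5534 .1904 .16 11.2
```

```text
t 15.85 pos [ 0.6974 -0.0011  0.0042] th 11.21 tilt [ 4.e-04  0.e+00 -1.e+00] gap 0.548 F [-1.1  0.1  2.6]
q [-0.02  0.64  1.48  0.    1.02  1.36] total units x,y,z [-2.08  -4.316 -3.117] turn units z 0.0
xy rows 5 [-0.416 -0.863]
```

Gripped at 49.9 mm. Lift and carry to the second pad.

>>> apply_moves --pt "0 0 -0.3 0 0 0 0.4" --pt "0 0 -0.7 0 0 0 0.4" --pt "0 0 -0.8 0 0 0 0.4" --pt "0 0 -0.8 0 0 0 0.4" --pt "0 0 -0.5 0 0 0 0.4" --pt "-0.35 -0.72 0 0 0 0 0.4" --pt "-0.35 -0.72 0 0 0 0 0.4" --pt "-0.35 -0.72 0 0 0 0 0.4"

```text
clock: 16.65
ee_pos: [0.6239, 0.0952, 0.1596]
eef_rot: [-3.127, -0.305, -0.001]
contact_force: [0.1, -0.0, -1.2]
finger_gap: 0.545
```

>>> apply_moves --pt "-0.35 -0.72 0 0 0 0 0.4" --pt "-0.35 -0.72 0 0 0 0 0.4" --pt "-0.33 -0.71 0 0 0 0 0.4" --pt "0 0 0 0 0 0 0.4" --pt "0 0 0 0 0 0 0.4"

```text
clock: 17.15
ee_pos: [0.5532, 0.1905, 0.1596]
eef_rot: [3.126, 0.31, 0.002]
contact_force: [0.0, -0.5, -1.1]
finger_gap: 0.541
```

```bash
python3 plan.py .5534 .1904 .0185 11.2
```

```text
t 17.15 pos [0.5532 0.1905 0.1596] th 11.33 tilt [ 1.2e-03 -4.0e-04 -1.0e+00] gap 0.541 F [ 0.  -0.5 -1.1]
q [ 0.31  0.35  1.58 -0.    1.22  1.69] total units x,y,z [1.000e-03 1.000e-03 2.822e+00] turn units z 0.03
xy rows 1 [0.001 0.001]
```

>>> apply_moves --pt "0 0 0.7 0 0 0 0.4" --pt "0 0 0.7 0 0 0 0.4" --pt "0 0 0.6 0 0 0 0.4" --pt "0 0 0.4 0 0 0 0.4" --pt "0 0 0.2 0 0 0 0.4" --pt "0 0 0.12 0 0 0 0.4" --pt "0 0 0 0 0 0 0.4" --pt "0 0 0 0 0 0 0.4"

```text
clock: 17.95
ee_pos: [0.5545, 0.1901, 0.0239]
eef_rot: [-3.126, -0.306, -0.003]
contact_force: [0.2, 0.3, -0.8]
finger_gap: 0.544
```

```bash
python3 plan.py .5534 .1904 .0185 11.2
```

```text
t 17.95 pos [0.5545 0.1901 0.0239] th 11.2 tilt [ 2.2e-03  5.0e-04 -1.0e+00] gap 0.544 F [ 0.2  0.3 -0.8]
q [ 0.31  0.47  1.75 -0.    0.91  1.69] total units x,y,z [-0.02  -0.011  0.108] turn units z -0.0
xy rows 1 [-0.02  -0.011]
```

>>> apply_moves --pt "0 0 0.05 0 0 0 0.4" --pt "0 0 0.04 0 0 0 0.4" --pt "0 0 0.02 0 0 0 0.4" --pt "0 0 0 0 0 0 0.4"

```text
clock: 18.35
ee_pos: [0.554, 0.1902, 0.0192]
eef_rot: [-3.126, -0.307, -0.003]
contact_force: [-1.5, -1.0, 6.2]
finger_gap: 0.545
```

Touchdown at +6 N. I'll release with a limited opening, since the label roll is next door, and lift.

>>> apply_moves --pt "0 0 0 0 0 0 0.7" --pt "0 0 0 0 0 0 0.7" --pt "0 0 0 0 0 0 0.7" --pt "0 0 -0.2 0 0 0 0.7" --pt "0 0 -0.5 0 0 0 0.7" --pt "0 0 -0.9 0 0 0 0.7" --pt "0 0 -0.9 0 0 0 1" --pt "0 0 -0.6 0 0 0 1"

```text
clock: 19.15
ee_pos: [0.5546, 0.1904, 0.1765]
eef_rot: [-3.126, -0.307, -0.008]
contact_force: [-0.2, 0.7, -0.8]
finger_gap: 0.848
```

>>> apply_moves --pt "0 0 0 0 0 0 1" --pt "0 0 0 0 0 0 1"

```text
clock: 19.35
ee_pos: [0.5535, 0.1901, 0.1733]
eef_rot: [-3.126, -0.307, -0.002]
contact_force: [-0.0, 0.2, -0.6]
finger_gap: 0.994
```

```bash
python3 - <<'E'
from m import *
snap('wrist','w11')
E
python3 plan.py .6215 .2905 .16 11.2
```

```text
t 19.4 pos [0.5527 0.1898 0.1719] th 11.22 tilt [-1.1e-03 -5.0e-04 -1.0e+00] gap 1.005 F [-0.4 -0.1 -0.3]
q [ 0.31  0.34  1.56 -0.    1.25  1.69] total units x,y,z [ 1.741 -1.708  0.235] turn units z 0.0
xy rows 2 [ 0.871 -0.854]
```

View pics/w11.png

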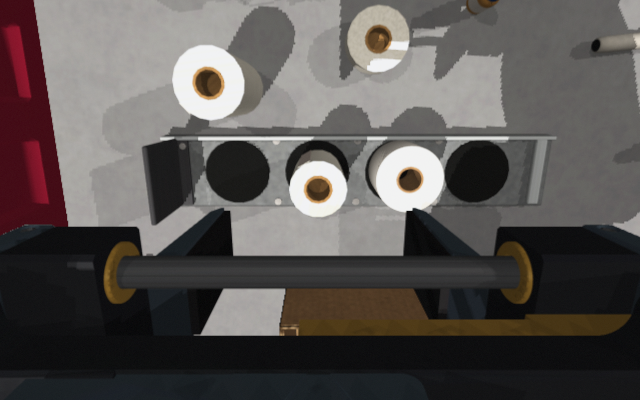

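roll_tall stands on pad 2 (318,188). Next is roll_tallest (A).

>>> apply_moves --pt "0.58 -0.57 0 0 0 0 1" --pt "0.58 -0.57 0 0 0 0 1" --pt "0.58 -0.57 0 0 0 0 1" --pt "0 0 0 0 0 0 1" --pt "0 0 0 0 0 0 1"

```text
clock: 19.9
ee_pos: [0.621, 0.2907, 0.1696]
eef_rot: [3.124, 0.308, -0.007]
contact_force: [0.1, -0.5, -0.8]
finger_gap: 0.999
```

```bash
python3 - <<'E'
from m import *
w,P=load('w11')
for n,b,z in(('tall',(300,170,336,206),.087),('label',(394,160,426,196),.065)):
    c,a=core(w,b);print(n,c,a,onz(P,c,z))
t,Pt=load('top0')
snap('wrist','w12'); w,P=load('w12'); c,a=core(w,(285,130,350,225)); print(c,a,onz(P,c,.095),tri(P,c,Pt,(204.02,163.05)))
E
python3 plan.py .6215 .2905 .029 11.2
```

```text
tall [317.69779666 189.12896025] 651.0 [0.55132585 0.19086733 0.087     ]
label [410.05915179 179.88372298] 532.0 [0.57107053 0.10810335 0.065     ]
[318.01003937 190.33016185] 714.375 [0.62031879 0.29136935 0.095     ] (array([0.62100886, 0.29085844, 0.09627389]), np.float64(0.0013622307009073676))
t 19.95 pos [0.6209 0.29   0.1704] th 11.23 tilt [-0.0037 -0.0022 -1.    ] gap 1.001 F [ 0.1  0.3 -0.7]
q [ 0.42  0.51  1.29 -0.    1.35  1.8 ] total units x,y,z [ 0.025 -0.012  2.827] turn units z 0.01
xy rows 1 [ 0.025 -0.012]
```

>>> apply_moves --pt "0.01 -0.01 0.6 0 0 0 1" --pt "0 0 0.7 0 0 0 1" --pt "0 0 0.7 0 0 0 1" --pt "0 0 0.5 0 0 0 1" --pt "0 0 0.3 0 0 0 1" --pt "0 0 0 0 0 0 1" --pt "0 0 0 0 0 0 0.45" --pt "0 0 0 0 0 0 0.45"

```text
clock: 20.75
ee_pos: [0.6237, 0.2917, 0.0344]
eef_rot: [-3.126, -0.307, -0.005]
contact_force: [-0.5, -0.1, 0.8]
finger_gap: 0.854
```

>>> apply_moves --pt "0 0 0 0 0 0 0.45" --pt "0 0 0 0 0 0 0.45" --pt "0 0 0 0 0 0 0.45" --pt "0 0 0 0 0 0 0.45" --pt "0 0 0 0 0 0 0.45" --pt "0 0 0 0 0 0 0.45"

```text
clock: 21.35
ee_pos: [0.6229, 0.2915, 0.033]
eef_rot: [-3.126, -0.307, -0.002]
contact_force: [-0.8, -0.8, 4.8]
finger_gap: 0.606
```

```bash
python3 plan.py .537 .2735 .16 11.2
```

```text
t 21.35 pos [0.6229 0.2915 0.033 ] th 11.22 tilt [ 1.1e-03  3.0e-04 -1.0e+00] gap 0.606 F [-0.8 -0.8  4.8]
q [ 0.42  0.6   1.48 -0.    1.06  1.8 ] total units x,y,z [-1.752  0.019 -2.542] turn units z 0.0
xy rows 2 [-0.876  0.009]
```

>>> apply_moves --pt "0 0 -0.3 0 0 0 0.45" --pt "0 0 -0.7 0 0 0 0.45" --pt "0 0 -0.8 0 0 0 0.45" --pt "0 0 -0.7 0 0 0 0.45" --pt "-0.57 0.006 0 0 0 0 0.45" --pt "-0.58 0.006 0 0 0 0 0.45" --pt "-0.58 0.006 0 0 0 0 0.45" --pt "0 0 0 0 0 0 0.45"

```text
clock: 22.15
ee_pos: [0.5338, 0.2727, 0.1579]
eef_rot: [3.126, 0.308, -0.006]
contact_force: [-0.1, 0.3, -1.0]
finger_gap: 0.611
```

```bash
python3 plan.py .538 .2738 .0485 11.2;python3 -c "
from h import *
snap('wrist','w13')"
```

```text
t 22.15 pos [0.5338 0.2727 0.1579] th 11.27 tilt [-0.0035 -0.0012 -1.    ] gap 0.611 F [-0.1  0.3 -1. ]
q [0.45 0.37 1.54 0.   1.23 1.83] total units x,y,z [ 0.094 -0.006  2.187] turn units z 0.01
xy rows 1 [ 0.094 -0.006]
```

View pics/w13.png

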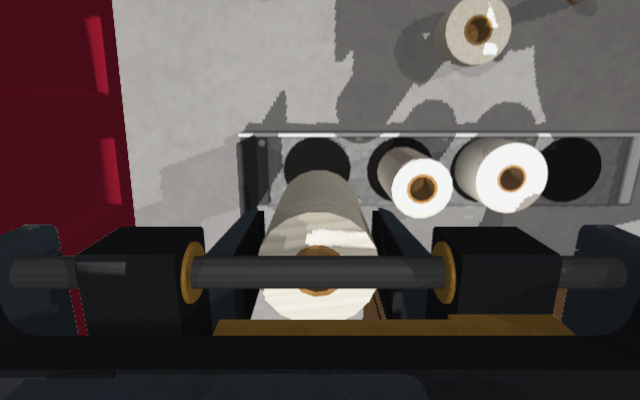

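The roll hangs over pad 1 beside the end stop (column 318). Lowering.

>>> apply_moves --pt "0.03 0 0.5 0 0 0 0.45" --pt "0 0 0.6 0 0 0 0.45" --pt "0 0 0.5 0 0 0 0.45" --pt "0 0 0.3 0 0 0 0.45" --pt "0 0 0.15 0 0 0 0.45" --pt "0 0 0 0 0 0 0.45" --pt "0 0 0 0 0 0 0.45" --pt "0 0 0 0 0 0 0.45"

```text
clock: 23.0
ee_pos: [0.5403, 0.2744, 0.056]
eef_rot: [-3.126, -0.307, -0.004]
contact_force: [0.6, -0.3, -1.8]
finger_gap: 0.605
```

```bash
python3 plan.py .538 .2738 .0475 11.2
```

```text
t 23.0 pos [0.5403 0.2744 0.056 ] th 11.22 tilt [ 0.0023  0.001  -1.    ] gap 0.605 F [ 0.6 -0.3 -1.8]
q [ 0.45  0.47  1.67 -0.    1.    1.83] total units x,y,z [-0.048  0.003  0.17 ] turn units z 0.0
xy rows 1 [-0.048  0.003]
```

>>> apply_moves --pt "-0.02 0 0.08 0 0 0 0.45" --pt "0 0 0.05 0 0 0 0.45" --pt "0 0 0.03 0 0 0 0.45" --pt "0 0 0 0 0 0 0.45"

```text
clock: 23.4
ee_pos: [0.5385, 0.2738, 0.048]
eef_rot: [-3.126, -0.307, -0.001]
contact_force: [-1.4, -1.1, 3.9]
finger_gap: 0.609
```

```bash
python3 plan.py .538 .2738 .0475 11.2
```

```text
t 23.4 pos [0.5385 0.2738 0.048 ] th 11.22 tilt [ 8.e-04  2.e-04 -1.e+00] gap 0.609 F [-1.4 -1.1  3.9]
q [ 0.45  0.47  1.68 -0.    0.99  1.83] total units x,y,z [-0.009 -0.002  0.01 ] turn units z 0.0
xy rows 1 [-0.009 -0.002]
```

Touchdown at +4 N. Release and lift.

>>> apply_moves --pt "0 0 0 0 0 0 0.75" --pt "0 0 0 0 0 0 0.75" --pt "0 0 0 0 0 0 0.75" --pt "0 0 -0.2 0 0 0 0.75" --pt "0 0 -0.5 0 0 0 0.75" --pt "0 0 -0.9 0 0 0 0.75" --pt "0 0 -0.8 0 0 0 1" --pt "0 0 -0.2 0 0 0 1"

```text
clock: 24.2
ee_pos: [0.541, 0.2751, 0.1829]
eef_rot: [-3.123, -0.307, -0.015]
contact_force: [0.7, 0.3, 0.2]
finger_gap: 0.895
```

>>> apply_moves --pt "0 0 0 0 0 0 1" --pt "0 0 0 0 0 0 1"

```text
clock: 24.4
ee_pos: [0.5375, 0.2734, 0.1758]
eef_rot: [3.126, 0.307, -0.003]
contact_force: [0.4, -0.1, -0.3]
finger_gap: 0.996
```

```bash
python3 plan.py .6905 .1602 .15 11.2;python3 -c "
from h import *
snap('wrist','w14')"
```

```text
t 24.4 pos [0.5375 0.2734 0.1758] th 11.22 tilt [-0.0018 -0.001  -1.    ] gap 0.996 F [ 0.4 -0.1 -0.3]
q [ 0.45  0.37  1.5  -0.    1.27  1.83] total units x,y,z [2.562 2.816 0.512] turn units z 0.0
xy rows 3 [0.854 0.939]
```

View pics/w14.png

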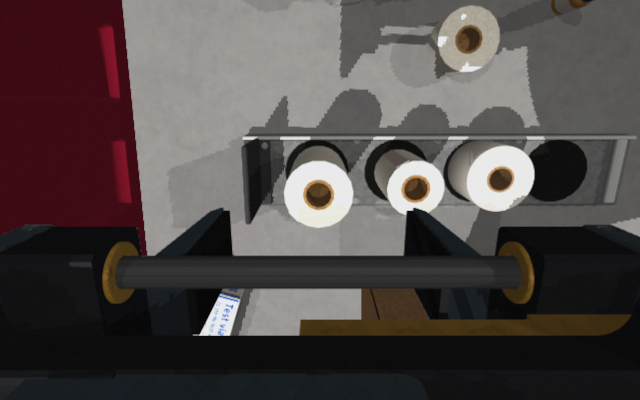

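The three placed rolls stand on pads 1 to 3, cores at (318,194), (415,188) and (501,179). Now roll_short (B).

>>> apply_moves --pt "0.51 0.56 0 0 0 0 1" --pt "0.51 0.56 0 0 0 0 1" --pt "0.51 0.56 0 0 0 0 1" --pt "0.51 0.56 0 0 0 0 1" --pt "0.51 0.56 0 0 0 0 1" --pt "0 0 0.7 0 0 0 1" --pt "0 0 0.7 0 0 0 1" --pt "0 0 0 0 0 0 1"

```text
clock: 25.25
ee_pos: [0.6857, 0.1597, 0.0986]
eef_rot: [3.125, 0.306, -0.025]
contact_force: [0.1, -0.1, -0.6]
finger_gap: 0.999
```

>>> apply_moves --pt "0 0 0 0 0 0 1"

```text
clock: 25.35
ee_pos: [0.6898, 0.1611, 0.1053]
eef_rot: [3.126, 0.307, -0.006]
contact_force: [0.5, -0.1, 0.9]
finger_gap: 0.997
```

```bash
python3 - <<'E'
from m import *
w,P=load('w14');t,Pt=load('top0')
for n,b,z in(('tallest',(300,178,338,210),.11),('tall',(398,170,432,206),.087),('label',(485,162,518,196),.065)):
    c,a=core(w,b);print(n,c,a,onz(P,c,z))
c,a=core(w,(450,22,488,58));cB=c;PB=P
snap('wrist','w15'); w,P=load('w15'); c,a=core(w,(290,130,350,205)); print(c,a,onz(P,c,.03),tri(P,c,Pt,(270.06,139.6)),tri(P,c,PB,cB))
E
python3 plan.py .6905 .1602 -.027 11.2
```

```text
tallest [318.1697582  194.54736668] 754.75 [0.53580515 0.27385715 0.11      ]
tall [415.3262278  188.49833786] 643.9375 [0.55144966 0.19085752 0.087     ]
label [500.27957638 178.88402656] 569.5 [0.5714614  0.10862799 0.065     ]
[318.90199665 189.43829337] 709.0 [0.68985118 0.16135935 0.03      ] (array([0.69036176, 0.16081126, 0.03123717]), np.float64(0.001290550968197836)) (array([0.68975204, 0.16123881, 0.02992288]), np.float64(0.00027767409380684873))
t 25.4 pos [0.691  0.1615 0.1073] th 11.23 tilt [ 5.e-04 -0.e+00 -1.e+00] gap 1.004 F [-0.   0.1  0.6]
q [ 0.21  0.58  1.32 -0.    1.24  1.59] total units x,y,z [-0.016  0.024  2.686] turn units z 0.01
xy rows 1 [-0.016  0.024]
```

View pics/w15.png

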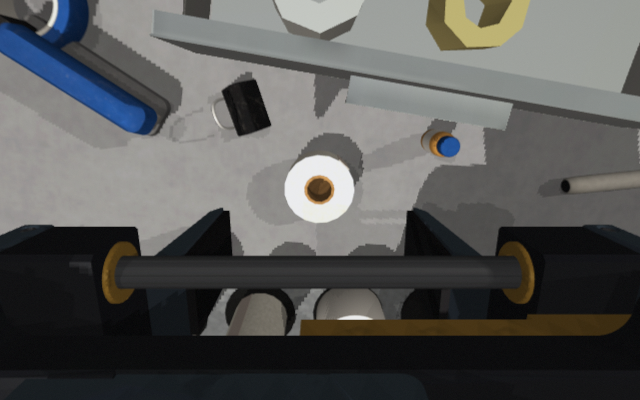

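The short roll's top is at 30 mm (two wrist views), as expected. Descending.

>>> apply_moves --pt "-0.02 0.01 0.6 0 0 0 1" --pt "0 0 0.7 0 0 0 1" --pt "0 0 0.6 0 0 0 1" --pt "0 0 0.4 0 0 0 1" --pt "0 0 0.2 0 0 0 1" --pt "0 0 0 0 0 0 1" --pt "0 0 0 0 0 0 1"

```text
clock: 26.1
ee_pos: [0.6912, 0.161, -0.0161]
eef_rot: [-3.126, -0.307, -0.006]
contact_force: [-0.5, 0.2, 0.4]
finger_gap: 0.997
```

```bash
python3 plan.py .6900 .1612 -.027 11.2
```

```text
t 26.1 pos [ 0.6912  0.161  -0.0161] th 11.23 tilt [ 3.5e-03  7.0e-04 -1.0e+00] gap 0.997 F [-0.5  0.2  0.4]
q [ 0.21  0.68  1.47 -0.    0.99  1.59] total units x,y,z [-0.025 -0.008  0.218] turn units z 0.01
xy rows 1 [-0.025 -0.008]
```

>>> apply_moves --pt "0 0 0.1 0 0 0 1" --pt "0 0 0.08 0 0 0 1" --pt "0 0 0 0 0 0 0.5" --pt "0 0 0 0 0 0 0.5" --pt "0 0 0 0 0 0 0.5" --pt "0 0 0 0 0 0 0.5" --pt "0 0 0 0 0 0 0.5" --pt "0 0 0 0 0 0 0.5"

```text
clock: 26.9
ee_pos: [0.6898, 0.1605, -0.027]
eef_rot: [3.126, 0.307, 0.0]
contact_force: [-0.4, 0.6, 0.6]
finger_gap: 0.633
```

>>> apply_moves --pt "0 0 0 0 0 0 0.5" --pt "0 0 0 0 0 0 0.5"

```text
clock: 27.1
ee_pos: [0.6898, 0.1606, -0.027]
eef_rot: [3.126, 0.307, 0.0]
contact_force: [0.7, -0.4, 0.9]
finger_gap: 0.628
```

```bash
python3 plan.py .5865 .0241 .13 11.2
```

```text
t 27.1 pos [ 0.6898  0.1606 -0.027 ] th 11.22 tilt [ 3.e-04 -1.e-04 -1.e+00] gap 0.628 F [ 0.7 -0.4  0.9]
q [ 0.21  0.69  1.48 -0.    0.98  1.59] total units x,y,z [-2.557  2.276 -3.141] turn units z 0.0
xy rows 3 [-0.852  0.759]
```

>>> apply_moves --pt "0 0 -0.3 0 0 0 0.5" --pt "0 0 -0.7 0 0 0 0.5" --pt "0 0 -0.8 0 0 0 0.5" --pt "0 0 -0.8 0 0 0 0.5" --pt "0 0 -0.5 0 0 0 0.5" --pt "-0.52 0.46 0 0 0 0 0.5" --pt "-0.51 0.46 0 0 0 0 0.5" --pt "-0.51 0.45 0 0 0 0 0.5"

```text
clock: 27.9
ee_pos: [0.6267, 0.0777, 0.1289]
eef_rot: [3.126, 0.308, 0.002]
contact_force: [0.8, -0.1, -1.9]
finger_gap: 0.63
```

>>> apply_moves --pt "-0.51 0.45 0 0 0 0 0.5" --pt "-0.51 0.45 0 0 0 0 0.5" --pt "0 0 0 0 0 0 0.5" --pt "0 0 0 0 0 0 0.5" --pt "0 0 0 0 0 0 0.5"

```text
clock: 28.4
ee_pos: [0.5871, 0.025, 0.1285]
eef_rot: [-3.126, -0.308, -0.002]
contact_force: [1.3, -0.0, -0.8]
finger_gap: 0.628
```

```bash
python3 plan.py .5866 .0238 -.0115 11.2
```

```text
t 28.4 pos [0.5871 0.025  0.1285] th 11.24 tilt [ 1.5e-03  4.0e-04 -1.0e+00] gap 0.628 F [ 1.3 -0.  -0.8]
q [0.02 0.38 1.62 0.   1.15 1.4 ] total units x,y,z [-0.018  0.021  2.799] turn units z 0.01
xy rows 1 [-0.018  0.021]
```

>>> apply_moves --pt "-0.01 0.02 0.5 0 0 0 0.5" --pt "0 0 0.7 0 0 0 0.5" --pt "0 0 0.6 0 0 0 0.5" --pt "0 0 0.5 0 0 0 0.5" --pt "0 0 0.25 0 0 0 0.5" --pt "0 0 0.12 0 0 0 0.5" --pt "0 0 0 0 0 0 0.5" --pt "0 0 0 0 0 0 0.5"

```text
clock: 29.2
ee_pos: [0.5871, 0.0235, -0.0046]
eef_rot: [3.126, 0.307, 0.004]
contact_force: [0.2, 0.2, -1.1]
finger_gap: 0.63
```

```bash
python3 plan.py .5866 .0238 -.0115 11.2
```

```text
t 29.2 pos [ 0.5871  0.0235 -0.0046] th 11.23 tilt [ 0.0024 -0.     -1.    ] gap 0.63 F [ 0.2  0.2 -1.1]
q [ 0.02  0.51  1.78 -0.    0.85  1.4 ] total units x,y,z [-0.01  -0.009  0.139] turn units z 0.01
xy rows 1 [-0.01  -0.009]
```

>>> apply_moves --pt "0 0 0.06 0 0 0 0.5" --pt "0 0 0.05 0 0 0 0.5" --pt "0 0 0.03 0 0 0 0.5" --pt "0 0 0.02 0 0 0 0.5" --pt "0 0 0 0 0 0 0.5"

```text
clock: 29.7
ee_pos: [0.5862, 0.0232, -0.0121]
eef_rot: [3.126, 0.307, 0.001]
contact_force: [-2.6, -0.7, 7.5]
finger_gap: 0.632
```

Touchdown at +7.5 N. Release with a limited opening, lift and look.

>>> apply_moves --pt "0 0 0 0 0 0 0.76" --pt "0 0 0 0 0 0 0.76" --pt "0 0 0 0 0 0 0.76" --pt "0 0 -0.2 0 0 0 0.76" --pt "0 0 -0.5 0 0 0 0.76" --pt "0 0 -0.9 0 0 0 0.76" --pt "0 0 -0.9 0 0 0 0.9" --pt "0 0 -0.9 0 0 0 1"

```text
clock: 30.5
ee_pos: [0.5857, 0.0233, 0.1587]
eef_rot: [3.126, 0.307, 0.001]
contact_force: [0.8, -0.8, 0.2]
finger_gap: 0.906
```

>>> apply_moves --pt "0 0.5 -0.5 0 0 0 1" --pt "0 0.8 -0.2 0 0 0 1" --pt "0 0.8 0 0 0 0 1" --pt "0 0.8 0 0 0 0 1" --pt "0 0.8 0 0 0 0 1" --pt "0 0.8 0 0 0 0 1" --pt "0 0 0 0 0 0 1" --pt "0 0 0 0 0 0 1"

```text
clock: 31.3
ee_pos: [0.6295, -0.198, 0.1914]
eef_rot: [-3.126, -0.304, 0.0]
contact_force: [0.2, 0.0, -0.0]
finger_gap: 0.998
```

```bash
python3 -c "
from h import *
snap('wrist','wf');a,_=snap('top','tf');b,_=snap('side','sf')
cv2.imwrite('pics/tfz.png',cv2.resize(a[130:260,160:400],(780,422),interpolation=cv2.INTER_CUBIC)[:,:,::-1])
cv2.imwrite('pics/sfz.png',cv2.resize(b[120:250,270:450],(780,563),interpolation=cv2.INTER_CUBIC)[:,:,::-1])"; python3 plan.py 0 0 0
```

```text
t 31.45 pos [ 0.6295 -0.1962  0.1917] th 11.29 tilt [ 1.e-04  3.e-04 -1.e+00] gap 1.001 F [-0.3  0.1  1. ]
q [-0.32  0.45  1.33  0.    1.36  1.05] total units x,y,z [-11.58   -6.311   3.835] turn units z None
xy rows 12 [-0.965 -0.526]
```

View pics/tfz.png

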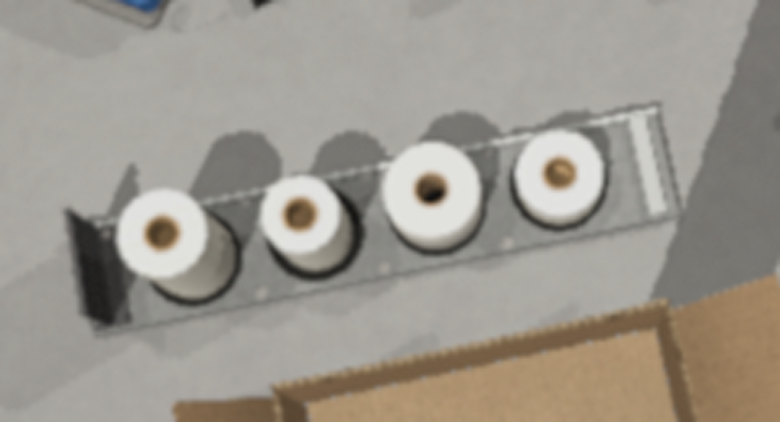

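View pics/sfz.png

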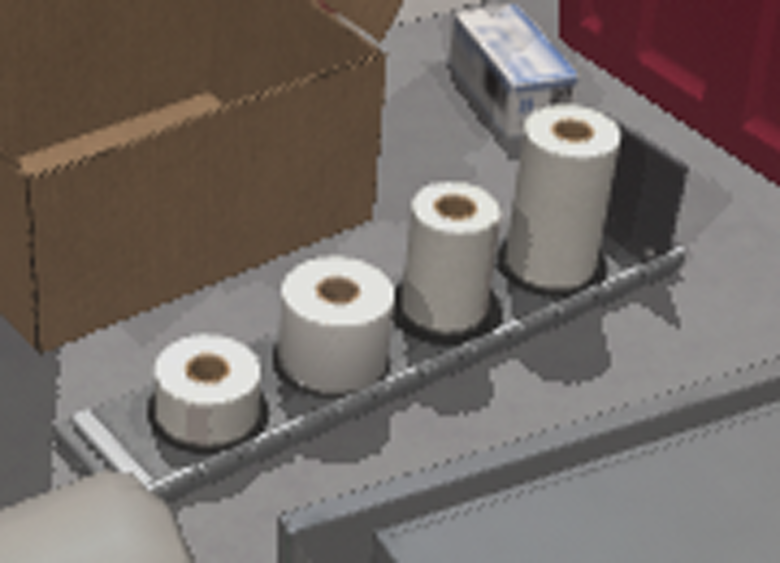

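Tallest to shortest stand in order from the end stop, all upright and free. One numeric check of the centring:

```bash
python3 - <<'E'
from m import *
t,P=load('tf');s,Q=load('sf')
tz=lambda x,y:(160+x*240/780,130+y*130/422); sz=lambda x,y:(270+x*180/780,120+y*130/563)
pad=dict(tallest=(.5368,.2735),tall=(.5534,.1904),label=(.5701,.1072),short=(.5862,.0241))
for n,a,b,z in(('tallest',(162,233),(573,130),.11),('tall',(300,213),(455,206),.087),('label',(432,189),(338,290),.065),('short',(560,173),(208,368),.045)):
    def c(im,p,r):
        p=[int(round(v)) for v in p]; return core(im,(p[0]-r,p[1]-r,p[0]+r+1,p[1]+r+1))[0]
    u=c(t,tz(*a),6);v=c(s,sz(*b),6); X,e=tri(P,u,Q,v)
    print(n,'tri',X.round(4),round(e,4),'top-only',((onz(P,u,z)[:2]-pad[n])*1e3).round(1),'side-only',((onz(Q,v,z)[:2]-pad[n])*1e3).round(1),'mm')
E
```

```text
tallest tri [0.5368 0.2724 0.1117] 0.0 top-only [ 0.3 -0.7] side-only [-2.2  0.5] mm
tall tri [0.5525 0.1897 0.0886] 0.0 top-only [-0.6 -0.5] side-only [-2.8  0.6] mm
label tri [0.5732 0.1075 0.0667] 0.0007 top-only [3.6 0.7] side-only [1.1 0.9] mm
short tri [0.5868 0.0236 0.0467] 0.0005 top-only [ 0.9 -0.8] side-only [-1.1  0.5] mm
```

```bash
python3 - <<'E'
from m import *
t,P=load('tf');s,Q=load('sf')
f,ax=face(t,(275,170,311,211),None,190);print(f,ax,onz(P,f,.065))
f,ax=face(s,(332,176,364,200),None,190);print(f,ax,onz(Q,f,.065))
order.hand_in()
E
```

```text
[291.96731949 188.19695854] [29.09900665 29.64105988] [0.57213132 0.10781566 0.065     ]
[347.55126572 186.8568821 ] [15.41277695 25.45352364] [0.57207371 0.10780644 0.065     ]
the job is handed in; nothing more can be done
```

The four rolls stand upright on the four pads in the order asked. The tallest is next to the end stop, then the 72 mm, the 50 mm and the 30 mm roll. All four are released, the open gripper is clear of everything, and I handed the job in at about 31 s.

**Grasp that went wrong:** my first grasp, on the 50 mm roll, closed above it without touching it. The pictures showed the real fingertips about 35 mm above the reported tool point. I reopened, corrected for this in all later moves, and every grasp after that held. The openings read 63, 50, 55 and 57 mm, close to the given diameters.

**Final checks:**
- **Order and heights:** the side and top views show the order is right. The measured tops are at 112, 89, 67 and 47 mm, about 2 mm above the expected 110, 87, 65 and 45 mm, which is within calibration error.
- **Centring:** three rolls are within about 3 mm of their pad centres.
- **Largest offset:** the 50 mm roll is about 2 mm off centre in both views by its outline. Its core measured 3.6 mm off in the top view, where that core is shaded.
- **Short roll height:** two early readings gave 38–40 mm, from a hidden or shaded core. Two later wrist views gave 30 mm, which matches the text.
- **Touchdown force:** it stayed under 8 N for every roll.

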